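Close out a sample run

TASK

Close out this finished run: first slide the empty discard crate across the worktop, without lifting it, until it stands square inside the four corner marks taped on the bench, and leave it there. Then drop every used white reagent trough into the crate, and stack all the lidded retain boxes in one upright pile on the dark stacking base, each fully seated so that its hollow underside locks over the four lugs below; boxes and troughs may go in any order. Leave the timer, the dishes and the marker alone.

Things in the scene. Friction and masses are not known exactly. Their poses are not given: they have to be found in the camera images.
- crate: Loose open-topped grey plastic crate, 0.3 to 0.45 kg, outside 170 (own x) x 200 (own y) x 60 mm high, walls and floor 4 mm, outside ribs and rim stand out 2 mm more. Origin at the centre of its underside, z up.
- bay: Where the crate belongs: four flat white corner marks on the worktop, just paint-thin, enclosing 190 (own x) x 220 (own y) mm. Origin at the middle of the bay on the worktop; the crate's x and y axes should lie along the bay's. The crate counts as in place within 25 mm along each bay axis and 0.2 rad.
- stack_base: Fixed dark steel plate 124 (own x) x 74 (own y) x 10 mm; on top four tapered lugs, 14 mm wide at the foot, 8 at the top, 5 high, at +-42 mm in x, +-17 in y. Origin at the centre of its underside, z up. A seated box has its origin 10 mm above this one, same x, y, its x axis along this x, either way round.
- box_1: Lidded retain box (2 or 3 of three present, else None), white, grey lid with four lugs as on stack_base, 0.14 to 0.24 kg, 110 (own x) x 60 (own y) x 46 mm to the lid's top; clips on the short ends stand out 2 mm. Underside hollow 6 mm deep within a 4 mm rim, which fits over the lugs with 2 mm play. Stacked boxes are 46 mm apart. Grip across the 60 mm. Origin: centre of the underside, z up.
- box_2: Lidded retain box (2 or 3 of three present, else None), white, grey lid with four lugs as on stack_base, 0.14 to 0.24 kg, 110 (own x) x 60 (own y) x 46 mm to the lid's top; clips on the short ends stand out 2 mm. Underside hollow 6 mm deep within a 4 mm rim, which fits over the lugs with 2 mm play. Stacked boxes are 46 mm apart. Grip across the 60 mm. Origin: centre of the underside, z up.
- box_3: Lidded retain box (2 or 3 of three present, else None), white, grey lid with four lugs as on stack_base, 0.14 to 0.24 kg, 110 (own x) x 60 (own y) x 46 mm to the lid's top; clips on the short ends stand out 2 mm. Underside hollow 6 mm deep within a 4 mm rim, which fits over the lugs with 2 mm play. Stacked boxes are 46 mm apart. Grip across the 60 mm. Origin: centre of the underside, z up.
- trough_1: Used white plastic reagent trough (3 or 4 of four are present, otherwise None), 40 g, standing upside down on the worktop, 77 (own x) x 51 (own y) x 56 mm high; its solid shape is a block 72 x 46 x 56 mm. Grip across the 46 mm. Origin at the centre of the underside as it stands, z up.
- trough_2: Used white plastic reagent trough (3 or 4 of four are present, otherwise None), 40 g, standing upside down on the worktop, 77 (own x) x 51 (own y) x 56 mm high; its solid shape is a block 72 x 46 x 56 mm. Grip across the 46 mm. Origin at the centre of the underside as it stands, z up.
- trough_3: Used white plastic reagent trough (3 or 4 of four are present, otherwise None), 40 g, standing upside down on the worktop, 77 (own x) x 51 (own y) x 56 mm high; its solid shape is a block 72 x 46 x 56 mm. Grip across the 46 mm. Origin at the centre of the underside as it stands, z up.
- trough_4: Used white plastic reagent trough (3 or 4 of four are present, otherwise None), 40 g, standing upside down on the worktop, 77 (own x) x 51 (own y) x 56 mm high; its solid shape is a block 72 x 46 x 56 mm. Grip across the 46 mm. Origin at the centre of the underside as it stands, z up.
- timer: Bystander: small white bench timer, 66 x 66 x 19 mm, behind the blue mixer on the right. Origin at the centre of its underside.
- dishes: Bystander: two stacked round white dishes, 90 mm wide, 32 mm high, behind the work. Origin at the centre of the underside.
- marker: Bystander: marker pen 14 x 122 x 14 mm lying behind the blue mixer on the right. Origin under its middle.
Mind the look-alikes: they are no part of the job. Leave any red look-alike of the box_3 alone.

How it is judged:
On the way:
1. the empty crate stands inside the corner marks, let go (x of crate in the frame of bay between -0.025 and 0.025 m and y of crate in the frame of bay between -0.025 and 0.025 m and angle between the x axis of crate and the x axis of bay, either way round below 0.2 rad and height (world z) of crate below 0.006 m and linear speed of crate below 0.02 m/s and contact force between crate and the fingers below 0.3 N and (x of trough_1 in the frame of crate above 0.088 m or x of trough_1 in the frame of crate below -0.088 m or y of trough_1 in the frame of crate above 0.103 m or y of trough_1 in the frame of crate below -0.103 m or z of trough_1 in the frame of crate above 0.09 m) and (x of trough_2 in the frame of crate above 0.088 m or x of trough_2 in the frame of crate below -0.088 m or y of trough_2 in the frame of crate above 0.103 m or y of trough_2 in the frame of crate below -0.103 m or z of trough_2 in the frame of crate above 0.09 m) and (x of trough_3 in the frame of crate above 0.088 m or x of trough_3 in the frame of crate below -0.088 m or y of trough_3 in the frame of crate above 0.103 m or y of trough_3 in the frame of crate below -0.103 m or z of trough_3 in the frame of crate above 0.09 m) and (x of trough_4 in the frame of crate above 0.088 m or x of trough_4 in the frame of crate below -0.088 m or y of trough_4 in the frame of crate above 0.103 m or y of trough_4 in the frame of crate below -0.103 m or z of trough_4 in the frame of crate above 0.09 m)), for 0.3 s.
At the end, for the whole second after the job is handed in: Crate within 25 mm of the bay's middle on each bay axis and 0.2 rad; every trough present in the crate; every box present on the stacking base, within 7 mm of its centre, 0.12 rad in line, upright within 0.06 rad, seated (origin 10, 56 or 102 mm above the base's, within 3 mm); all at rest (x of crate in the frame of bay between -0.025 and 0.025 m and y of crate in the frame of bay between -0.025 and 0.025 m and angle between the x axis of crate and the x axis of bay, either way round below 0.2 rad and height (world z) of crate below 0.006 m and linear speed of each of crate, box_1, box_2, box_3 below 0.02 m/s and x of trough_1 in the frame of crate between -0.085 and 0.085 m and y of trough_1 in the frame of crate between -0.1 and 0.1 m and z of trough_1 in the frame of crate between 0 and 0.075 m and linear speed of each of trough_1, trough_2, trough_3, trough_4 below 0.03 m/s and x of trough_2 in the frame of crate between -0.085 and 0.085 m and y of trough_2 in the frame of crate between -0.1 and 0.1 m and z of trough_2 in the frame of crate between 0 and 0.075 m and x of trough_3 in the frame of crate between -0.085 and 0.085 m and y of trough_3 in the frame of crate between -0.1 and 0.1 m and z of trough_3 in the frame of crate between 0 and 0.075 m and x of trough_4 in the frame of crate between -0.085 and 0.085 m and y of trough_4 in the frame of crate between -0.1 and 0.1 m and z of trough_4 in the frame of crate between 0 and 0.075 m and horizontal distance between each of box_1, box_2, box_3 and stack_base below 0.007 m and angle between the x axis of each of box_1, box_2, box_3 and the x axis of stack_base, either way round below 0.12 rad and angle between each of box_1, box_2, box_3's own z axis and vertical below 0.06 rad and (z of box_1 in the frame of stack_base between 0.007 and 0.013 m or z of box_1 in the frame of stack_base between 0.053 and 0.059 m or z of box_1 in the frame of stack_base between 0.099 and 0.105 m) and (z of box_2 in the frame of stack_base between 0.007 and 0.013 m or z of box_2 in the frame of stack_base between 0.053 and 0.059 m or z of box_2 in the frame of stack_base between 0.099 and 0.105 m) and (z of box_3 in the frame of stack_base between 0.007 and 0.013 m or z of box_3 in the frame of stack_base between 0.053 and 0.059 m or z of box_3 in the frame of stack_base between 0.099 and 0.105 m)); the robot touches nothing.
It fails at once if the crate is lifted more than 25 mm off the worktop (height (world z) of crate above 0.025 m).
It fails at once if the crate is tipped (angle between crate's own z axis and vertical above 0.4 rad).
It fails at once if the timer, dishes or marker is moved more than 30 mm (distance of any of timer, dishes, marker from where it was at the start of the episode above 0.03 m).
Of trough_1, trough_2, trough_3, trough_4 only 3 to 4 are there at a start; the rules pass over those that are not, and their reading is None.
Of box_1, box_2, box_3 only 2 to 3 are there at a start; the rules pass over those that are not, and their reading is None.
At some moment in a run one of trough_1, trough_2, trough_3, trough_4 may be knocked a few centimetres aside while the robot is not near it.
Once in a run the grip may slacken for a moment while it holds something.
It also fails if it takes over 210 s, if anything falls off the work surface, if the arm or the gripper's body presses on something with over 40 N, if the wrist force passes 120 N, or if a joint passes its speed limit or range.

ROBOT

A 6-joint arm with a two-finger parallel gripper is mounted at the origin on a cart in front of the work surface, level with it; the furniture and walls round the work are solid. World frame = base frame: x ahead of the robot, y to its left, z up, the work surface at z = 0. Lengths are in m, angles in rad, forces in N, time in s.
With the tool pointing down it reaches from about 0.35 to 0.775 m from the base axis. Payload 5.5 kg.
Tool frame: the origin (TCP) lies at the very end of the fingers, on their centre line; the grasp point (between the pads) lies 19 mm behind it; z points along the fingers, y is the direction in which the jaws open and shut (so a half turn about z gives the same grasp; the last joint's range is limited). The gripper opens to 85 mm and grips with 20 to 120 N. Pads are 22 mm wide; open, the fingers measure 114 mm over their backs; the gripper's body (76 mm by 85 mm) begins 54 mm behind the grasp point. The pads swing forward as they close: fully open they stand 13 mm farther back than shut.
Start: joints at [-1.385, 0.313, 0.046, 1.304, 0, 1.431], TCP at [0.184, -0.545, 0.231] pointing down, gripper open.
Joint ranges: [-2.76, 2.76], [-0.86, 1.69], [-1.03, 1.26], [-2.2, 2.34], [-1.47, 1.5], [-3.14, 3.14]. Speed limits (rad/s): [2.57, 2.57, 3.14, 3.14, 3.14, 3.14].

INTERFACE

Orientations are given as a unit quaternion [w, x, y, z].
In Python, from workcell import get_state, vision, workorder, silhouettes, tip_of gives the robot as it stands.
- The arm moves only by the shell command python3 -m inch 'ROWS' [FORCE]. ROWS is JSON, a list of rows, each a list of 7 numbers: the shift along the tool's x, y, z in cm, then the turn, a rotation vector about the tool's x, y, z in degrees, then the finger opening in cm, from 0 to 8.54. In form: [[dx, dy, dz, rx, ry, rz, hand], ...]. A call has 1 to 5 rows; each row shifts and turns the commanded pose from where the row before left it, along the tool's axes as they then stand; what a row does not reach is not made up. A row lasts 1/10 s, in which the tool goes at most 50 mm and 8.59 degrees, less where a joint would pass 70% of its speed; a pose out of reach is approached as far as the arm can. A call with a gripper value outside its range is refused whole. The fingers move at their own pace and stop on an object; FORCE is the grip in N (left out, the last holds). Time passes only in rows, so rows that do not move let the fingers close. It gives the time, the measured TCP pose, the force and the opening at its end, in the units of the state.
- get_state(): the state, without advancing time (a new reading comes with each control period).
- vision.read_camera(name): name is "scene" or "top" or "wrist"; returns a dict with "pixels" (480x640x3 uint8, red, green, blue), "depth" (480x640 float32, m along the optical axis (not along the pixel's ray), 0 where there is no reading), "mtx" (3x3 intrinsics, pixels), "k1" (the pictures are not rectified: a ray, as slopes to the right and down, at radius r is drawn at 1 + k1 r^2 times it, then the intrinsics apply), "T" (4x4, takes a point from camera to world coordinates); the wrist camera has in their place "tool_from_camera" (4x4, takes a point from camera to tool coordinates, whose origin is the TCP and whose axes are the flange's). Camera axes: x right, y up, looking along -z (the intrinsics and any distortion apply to the point x, -y, -z); pixel columns grow to the right and rows downward; lengths in m; the calibration is good to about 2 mm. A picture is of the moment at which its call begins: read the wrist's pose just before it.
- workorder.hand_in(): hands the job in, once; it reports no verdict.
Trained networks look in a picture, given as the dict that the camera call returned (one of the last four; its "shot" number tells which), for a name from the list of things; names that differ only in an ending like _2 or _b are one class to them, and where a whole thing is asked for, a point or a joint stands for the part that bears it (a point fixed in the world has none). Each returns a list of dicts, best first, with "confidence" (0 to 1); they miss things now and then, are a little off and sometimes report something else, mostly with a low value. They report only what shows in the picture. A call takes as long as a camera call. They do not tell look-alikes from the thing itself.
- silhouettes(picture, label): "mask" (480x640 bool, what is visible of it) and "location" ([column, row] in pixels, amid what is visible of it).
- tip_of(picture, label): "location" ([column, row] in pixels: a listed point, or the origin of a listed thing).
The state is a dict: "clock": time; "joint_pos": joint angles; "qvel": joint speeds; "tau": joint torques, N m; "tcp_pos": TCP position; "orientation": TCP orientation; "wrist_force": force on the tool from outside, world axes, zero at the start; "ft_torque": the same for the moment, N m; "finger_gap": finger opening in m.
Only numpy, scipy, OpenCV 4.12 (cv2) and the standard library are available. Lean on these libraries where they do the work, as an engineer would, in place of code of your own. Each camera call takes 0.05 s, during which the arm holds its last target.

## Working session

There is one attempt and no reset: what is moved stays moved. The work goes in short steps, Python scripts to look and compute and a shell command to move; the robot and the scene stay as the last step left them, time stands still between calls to the robot, and variables do not carry over. Pictures are saved under pics/ and viewed, and the job is handed in when it is done.

```bash
ls; mkdir -p pics; cat > h.py <<'E'
import numpy as np, cv2
from workcell import get_state, vision, workorder, silhouettes, tip_of
from scipy.spatial.transform import Rotation as R
def save(p,n): 
    cv2.imwrite('pics/'+n,cv2.cvtColor(p['pixels'],cv2.COLOR_RGB2BGR))
def tool():
    s=get_state();q=s['orientation'];T=np.eye(4)
    T[:3,:3]=R.from_quat([q[1],q[2],q[3],q[0]]).as_matrix();T[:3,3]=s['tcp_pos'];return T
def cam(n):
    T=tool(); p=vision.read_camera(n)
    p['W']=np.array(p['T']) if 'T' in p else T@np.array(p['tool_from_camera'])
    return p
def rays(p,uv):
    m=np.array(p['mtx'],float);k=float(p['k1'])
    return cv2.undistortPoints(np.array(uv,float).reshape(-1,1,2),m,np.array([k,0,0,0,0])).reshape(-1,2)
def cloud(p,uv=None):
    "world pts for all pixels"
    if uv is None:
        v,u=np.mgrid[0:480,0:640]; uv=np.stack([u,v],-1).reshape(-1,2)
    uv=np.asarray(uv); s=rays(p,uv); ui=np.round(uv).astype(int)
    d=p['depth'][ui[:,1],ui[:,0]]
    c=np.stack([s[:,0]*d,-s[:,1]*d,-d],1)
    w=c@p['W'][:3,:3].T+p['W'][:3,3]; w[d<=0]=np.nan; return w
def plane(p,uv,z):
    s=rays(p,uv); d=np.stack([s[:,0],-s[:,1],-np.ones(len(s))],1)@p['W'][:3,:3].T
    o=p['W'][:3,3]; return o+d*((z-o[2])/d[:,2])[:,None]
def st():
    s=get_state(); T=tool()
    print('t',s['clock'],'tcp',np.round(s['tcp_pos'],4),'x',np.round(T[:3,0],3),'z',np.round(T[:3,2],3),'F',np.round(s['wrist_force'],1),'gap',s['finger_gap'],'q',np.round(s['joint_pos'],2))
E
python3 - <<'E'
from h import *
st()
for n in ['scene','top','wrist']:
    p=cam(n); save(p,n+'0.png'); print(n,p['W'].round(3).tolist(),p['k1'])
E
```

```text
pics
t 0.0 tcp [ 0.1839 -0.5443  0.2304] x [0.947 0.32  0.   ] z [-0.     0.002 -1.   ] F [0.8 0.1 0.2] gap 0.08557208704020866 q [-1.38  0.31  0.05  1.3   0.    1.43]
scene [[-0.719, 0.548, -0.428, -0.108], [-0.695, -0.553, 0.459, 0.866], [0.015, 0.627, 0.778, 1.377], [0.0, 0.0, 0.0, 1.0]] -0.0698788913043702
top [[0.018, 0.981, -0.191, 0.411], [-1.0, 0.02, 0.008, 0.103], [0.012, 0.191, 0.981, 1.145], [0.0, 0.0, 0.0, 1.0]] 0.004437602123114007
wrist [[0.32, 0.899, 0.298, 0.26], [-0.947, 0.305, 0.099, -0.518], [-0.002, -0.314, 0.949, 0.373], [0.0, 0.0, 0.0, 1.0]] -0.050037601039831084
```

View pics/top0.png

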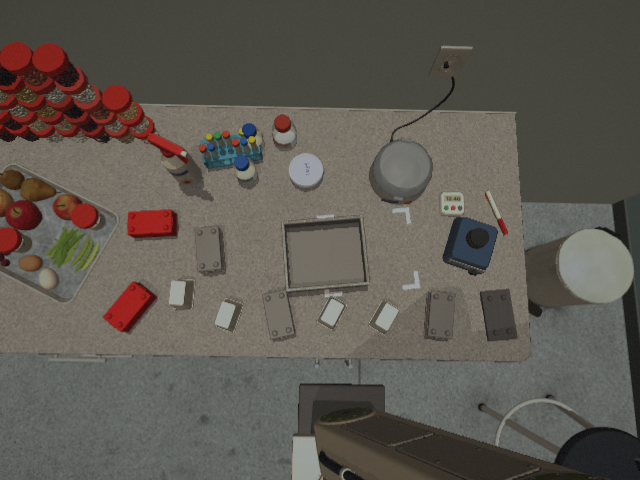

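View pics/scene0.png

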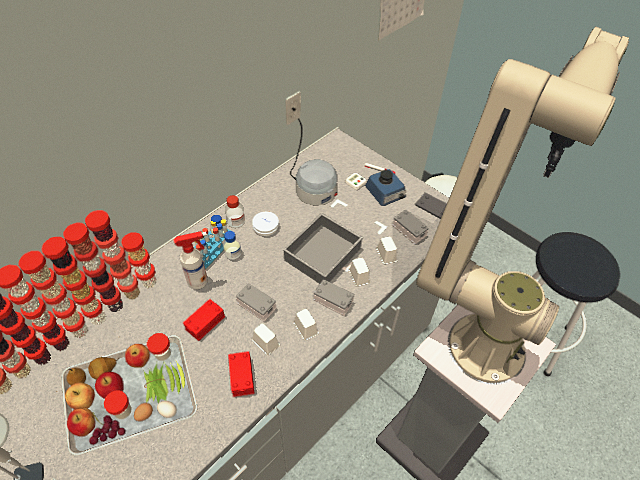

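The top view shows the grey-lidded boxes near (207,248), (278,315) and (440,315), and the dark base at (498,315). The troughs are near (180,293), (228,315), (333,312) and (385,317), and the crate is at (326,253). The bay marks are near (325,217), (402,214), (412,282) and (333,293). The red boxes are look-alikes. Next I measure these.

```bash
cat >> h.py <<'E'
def look(p,lab,zlo,zhi,cmin=0.3):
    out=[]
    W=cloud(p)
    for d in silhouettes(p,lab):
        if d['confidence']<cmin: continue
        m=d['mask'].reshape(-1); w=W[m]; w=w[~np.isnan(w[:,0])]
        t=w[(w[:,2]>zlo)&(w[:,2]<zhi)]
        col=p['pixels'].reshape(-1,3)[m].mean(0).round()
        if len(t)<20: print(lab,d['confidence'],d['location'],'few',len(w)); continue
        r=cv2.minAreaRect((t[:,:2]*1000).astype(np.float32))
        (cx,cy),(a,b),an=r
        if a<b: a,b,an=b,a,an+90
        an=(an+90)%180-90
        out.append((cx,cy,an))
        print(lab,round(d['confidence'],2),'px',np.round(d['location']),'n',len(t),'c mm',round(cx,1),round(cy,1),'long',round(a,1),round(b,1),'ang',round(an,1),'z',np.round(np.median(t[:,2]),4),'col',col)
    return out
E
python3 - <<'E'
from h import *
p=cam('top')
look(p,'box_1',.035,.06); look(p,'trough_1',.045,.065); look(p,'stack_base',.003,.02); look(p,'crate',.05,.07)
for lab in ['bay','crate','stack_base','box_1','trough_1']:
    for d in tip_of(p,lab): print(lab,d['confidence'].__round__(2),d['location'],plane(p,[d['location']],0)[0].round(3))
im=cv2.resize(p['pixels'][190:310,270:470],(800,480),interpolation=cv2.INTER_CUBIC); cv2.imwrite('pics/bay0.png',im[...,::-1])
E
```

```text
box_1 0.98 px [278. 315.] n 1159 c mm 437.1 199.6 long 113.6 60.2 ang 13.5 z 0.0453 col [109. 103.  94.]
box_1 0.82 px [210. 246.] n 1093 c mm 593.8 378.7 long 114.1 60.7 ang 7.8 z 0.0452 col [101.  96.  87.]
box_1 0.7 px [129. 307.] n 1179 c mm 448.8 563.8 long 113.7 61.4 ang -37.2 z 0.0449 col [133.  31.  28.]
box_1 0.67 px [438. 314.] n 1151 c mm 443.0 -195.2 long 113.7 61.2 ang -6.3 z 0.0455 col [91. 86. 79.]
box_1 0.64 px [154. 222.] n 1054 c mm 658.5 527.4 long 112.7 60.8 ang -85.5 z 0.0449 col [135.  31.  28.]
trough_1 0.97 px [226. 317.] n 399 c mm 432.9 325.0 long 60.1 37.6 ang -17.0 z 0.0549 col [126. 127. 119.]
trough_1 0.86 px [182. 295.] n 405 c mm 483.1 442.3 long 60.5 37.4 ang -1.5 z 0.0547 col [122. 121. 113.]
trough_1 0.72 px [330. 316.] n 392 c mm 443.8 69.4 long 59.9 37.7 ang -27.2 z 0.0551 col [134. 136. 128.]
trough_1 0.69 px [384. 317.] n 393 c mm 435.2 -60.5 long 59.1 37.5 ang -31.1 z 0.055 col [131. 132. 123.]
stack_base 0.93 px [498. 312.] n 1471 c mm 446.6 -348.8 long 123.9 74.8 ang 6.1 z 0.0095 col [66. 62. 58.]
stack_base 0.66 px [226. 314.] n 86 c mm 434.5 328.0 long 74.6 57.1 ang -16.4 z 0.0101 col [126. 126. 118.]
crate 0.86 px [323. 254.] n 939 c mm 587.4 89.5 long 204.5 174.7 ang -84.1 z 0.0587 col [105. 100.  91.]
bay 0.54 [323.8, 256.3] [0.585 0.091 0.   ]
crate 0.85 [321.4, 255.3] [0.588 0.097 0.   ]
crate 0.75 [227.1, 317.3] [0.426 0.33  0.   ]
stack_base 0.83 [494.8, 311.5] [ 0.453 -0.343  0.   ]
box_1 0.89 [280.1, 310.8] [ 0.445  0.198 -0.   ]
box_1 0.77 [132.3, 309.3] [0.442 0.568 0.   ]
box_1 0.71 [435.5, 315.6] [ 0.44  -0.193  0.   ]
box_1 0.68 [154.4, 224.3] [0.661 0.532 0.   ]
box_1 0.64 [211.5, 252.5] [0.59 0.38 0.  ]
trough_1 0.88 [186.6, 294.0] [0.483 0.435 0.   ]
trough_1 0.78 [382.2, 318.3] [ 0.431 -0.059  0.   ]
trough_1 0.59 [225.1, 318.6] [0.423 0.335 0.   ]
trough_1 0.58 [328.5, 311.9] [0.444 0.077 0.   ]
```

View pics/bay0.png

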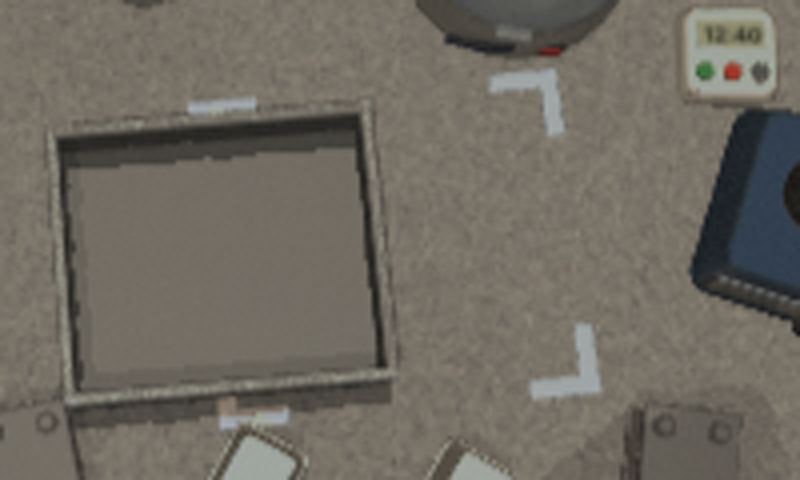

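```bash
python3 - <<'E'
from h import *
p=cam('top')
c=np.array([[188,102],[555,69],[600,392],[222,430]])
uv=np.stack([270+c[:,0]/4-.4,190+c[:,1]/4-.4],1)
w=plane(p,uv,0.0)*1000; print(w.round(1))
for i in range(4): print(np.linalg.norm(w[i]-w[(i+1)%4]).round(1))
print(w.mean(0))
d=(w[1]+w[2]-w[0]-w[3]); print(np.degrees(np.arctan2(d[1],d[0])))
d=(w[0]+w[1]-w[2]-w[3]); print('x',np.degrees(np.arctan2(d[1],d[0])))
# world z of table
W=cloud(p).reshape(480,640,3); print(W[230:260,375:395].reshape(-1,3).mean(0))
# heightmap list of near crate
r=silhouettes(p,'crate')[0]['mask'].reshape(-1); w=W.reshape(-1,3)[r]; w=w[(w[:,2]>.05)&(w[:,2]<.07)]
print(cv2.boxPoints(cv2.minAreaRect((w[:,:2]*1000).astype(np.float32))))
for n in ['timer','dishes','marker']:
  for d in silhouettes(p,n)[:1]: print(n,d['confidence'],d['location'],plane(p,[d['location']],.02))
E
```

```text
[[ 694.2  111.7    0. ]
 [ 721.6 -129.7    0. ]
 [ 509.7 -154.5    0. ]
 [ 481.2   85.7    0. ]]
243.0
213.4
242.0
214.6
[601.69303564 -21.70892918   0.        ]
-83.37492838748183
x 6.809199826483626
[nan nan nan]
[[490.18228  182.42343 ]
 [510.81277  -20.965052]
 [684.53796   -3.34346 ]
 [663.9075   200.04503 ]]
timer 0.68 [449.3, 201.9] [[ 0.73173124 -0.23253403  0.02      ]]
dishes 0.89 [305.3, 170.5] [[0.80911946 0.1436784  0.02      ]]
marker 0.58 [496.2, 210.2] [[ 0.71200109 -0.35361387  0.02      ]]
```

```bash
cat >> h.py <<'E'
def to(x,y,z,ang,hand=8.5,step=4.5,maxr=8,show=True):
    """plan from current pose to tool-down pose at mm x,y,z and tool x axis at ang deg (nearest half turn)"""
    T=tool(); s=get_state()
    tgt=np.array([x,y,z])/1000.
    cur=np.degrees(np.arctan2(T[1,0],T[0,0]))
    d=(ang-cur+90)%180-90
    # target orientation: z down
    a=np.radians(cur+d); Rt=np.array([[np.cos(a),np.sin(a),0],[np.sin(a),-np.cos(a),0],[0,0,-1]])
    rv=R.from_matrix(T[:3,:3].T@Rt).as_rotvec()
    L=np.linalg.norm(tgt-T[:3,3])*100
    n=max(1,int(np.ceil(max(L/step,np.degrees(np.linalg.norm(rv))/maxr))))
    rows=[];Rc=T[:3,:3]
    for i in range(n):
        dv=Rc.T@(tgt-T[:3,3])/n*100
        rows.append([round(float(v),2) for v in dv]+[round(float(v),1) for v in np.degrees(rv)/n]+[hand]); Rc=Rc@R.from_rotvec(rv/n).as_matrix()
    print('n',n,'L',round(L,2),'j6 now',round(s['joint_pos'][5],2),'dang',round(d,1))
    for i in range(0,n,5): print(str(rows[i:i+5]).replace(' ',''))
E
python3 - <<'E'
from h import *
to(577,189,200,6.1)
E
```

```text
n 19 L 83.3 j6 now 1.43 dang -12.6
[[3.2,-3.0,0.16,0.0,0.0,0.7,8.5],[3.16,-3.03,0.16,0.0,0.0,0.7,8.5],[3.13,-3.07,0.16,0.0,0.0,0.7,8.5],[3.09,-3.11,0.16,0.0,0.0,0.7,8.5],[3.05,-3.14,0.16,0.0,0.0,0.7,8.5]]
[[3.02,-3.18,0.16,0.0,0.0,0.7,8.5],[2.98,-3.21,0.16,0.0,0.0,0.7,8.5],[2.94,-3.25,0.16,0.0,0.0,0.7,8.5],[2.91,-3.28,0.16,0.0,0.0,0.7,8.5],[2.87,-3.31,0.16,0.0,0.0,0.7,8.5]]
[[2.83,-3.35,0.16,0.0,0.0,0.7,8.5],[2.79,-3.38,0.16,0.0,0.0,0.7,8.5],[2.75,-3.41,0.16,0.0,0.0,0.7,8.5],[2.71,-3.44,0.16,0.0,0.0,0.7,8.5],[2.67,-3.47,0.16,0.0,0.0,0.7,8.5]]
[[2.63,-3.5,0.16,0.0,0.0,0.7,8.5],[2.59,-3.53,0.16,0.0,0.0,0.7,8.5],[2.55,-3.56,0.16,0.0,0.0,0.7,8.5],[2.51,-3.59,0.16,0.0,0.0,0.7,8.5]]
```

```bash
cat >> h.py <<'E'
def go(x,y,z,ang=None):
    T=tool(); s=get_state(); tgt=np.array([x,y,z])/1000.
    cur=np.degrees(np.arctan2(T[1,0],T[0,0]))
    d=0 if ang is None else (ang-cur+90)%180-90
    a=np.radians(cur+d); Rt=np.array([[np.cos(a),np.sin(a),0],[np.sin(a),-np.cos(a),0],[0,0,-1]])
    if ang is None: Rt=T[:3,:3]
    rv=np.degrees(R.from_matrix(T[:3,:3].T@Rt).as_rotvec())
    sh=Rt.T@(tgt-T[:3,3])*100
    print('TURN first',rv.round(1),'then SHIFT cm',sh.round(2),'len',np.linalg.norm(sh).round(1),'| q6',round(s['joint_pos'][5],2),'t',s['clock'])
E
python3 -m inch '[[0,0,0,0,0,6.3,8.5],[0,0,0,0,0,6.3,8.5]]'
python3 - <<'E'
from h import *
go(577,189,200,6.1)
E
```

```text
clock: 1.1
tcp_pos: [0.1841, -0.5448, 0.2313]
orientation: [0.0, 0.999, 0.051, 0.0]
wrist_force: [-0.4, 0.6, 0.0]
finger_gap: 0.0849
TURN first [ 0.  -0.  -0.3] then SHIFT cm [ 46.87 -68.79   3.13] len 83.3 | q6 1.66 t 1.1
```

```bash
A='x'; python3 -m inch '[[2.6,-3.8,0.1,0,0,0,8.5],[2.6,-3.8,0.1,0,0,0,8.5],[2.6,-3.8,0.1,0,0,0,8.5],[2.6,-3.8,0.1,0,0,0,8.5],[2.6,-3.8,0.1,0,0,0,8.5]]'
python3 -m inch '[[2.6,-3.8,0.1,0,0,0,8.5],[2.6,-3.8,0.1,0,0,0,8.5],[2.6,-3.8,0.1,0,0,0,8.5],[2.6,-3.8,0.1,0,0,0,8.5],[2.6,-3.8,0.1,0,0,0,8.5]]'
python3 -m inch '[[2.6,-3.8,0.1,0,0,0,8.5],[2.6,-3.8,0.1,0,0,0,8.5],[2.6,-3.8,0.1,0,0,0,8.5],[2.6,-3.8,0.1,0,0,0,8.5],[2.6,-3.8,0.1,0,0,0,8.5]]'
python3 -m inch '[[2.6,-3.8,0.1,0,0,0,8.5],[2.6,-3.8,0.1,0,0,0,8.5],[2.6,-3.8,0.1,0,0,0,8.5],[0,0,0,0,0,0,8.5]]'
python3 - <<'E'
from h import *
st(); go(577,189,100,6.1)
p=cam('wrist'); save(p,'w1.png')
E
```

```text
clock: 1.6
tcp_pos: [0.2937, -0.3405, 0.2264]
orientation: [0.0, 0.999, 0.053, 0.0]
wrist_force: [0.2, 0.3, 0.0]
finger_gap: 0.0849
clock: 2.1
tcp_pos: [0.403, -0.1378, 0.2216]
orientation: [0.0, 0.999, 0.053, 0.0]
wrist_force: [0.6, -1.8, -0.7]
finger_gap: 0.0853
clock: 2.6
tcp_pos: [0.5123, 0.0652, 0.2165]
orientation: [0.0, 0.999, 0.053, 0.0]
wrist_force: [1.0, -1.0, -0.0]
finger_gap: 0.085
clock: 3.0
tcp_pos: [0.5817, 0.1685, 0.2122]
orientation: [-0.008, 0.997, 0.071, -0.0]
wrist_force: [0.1, -0.8, -0.8]
finger_gap: 0.0851
t 3.0 tcp [0.5817 0.1685 0.2122] x [0.99  0.142 0.001] z [-0.002  0.016 -1.   ] F [ 0.1 -0.8 -0.8] gap 0.08509990595031315 q [0.14 0.38 0.09 1.28 0.02 3.14]
TURN first [-0.9 -0.   2.1] then SHIFT cm [-0.25 -2.08 11.22] len 11.4 | q6 3.14 t 3.0
```

View pics/w1.png

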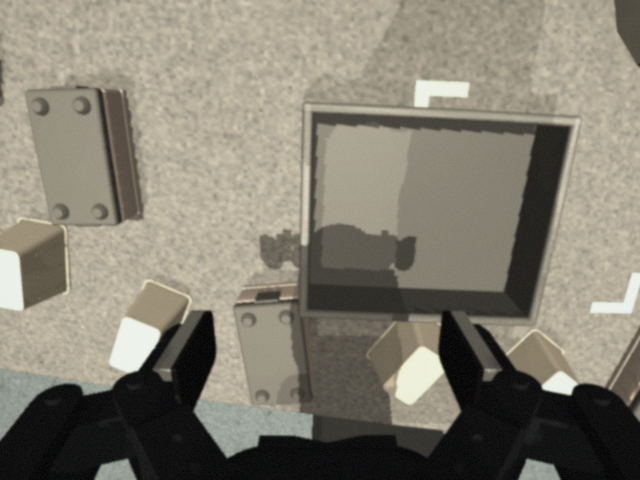

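The wrist view shows the crate's left wall near column 305, ahead of the fingers. Joint 6 is at its stop, so I'll turn the tool half a turn. The grasp stays the same.

```bash

python3 -m inch '[[0,0,0,0,0,-8.1,8.5],[0,0,0,0,0,-8.1,8.5],[0,0,0,0,0,-8.1,8.5],[0,0,0,0,0,-8.1,8.5],[0,0,0,0,0,-8.1,8.5]]' >/dev/null
python3 -m inch '[[0,0,0,0,0,-8.1,8.5],[0,0,0,0,0,-8.1,8.5],[0,0,0,0,0,-8.1,8.5],[0,0,0,0,0,-8.1,8.5],[0,0,0,0,0,-8.1,8.5]]' >/dev/null
python3 -m inch '[[0,0,0,0,0,-8.1,8.5],[0,0,0,0,0,-8.1,8.5],[0,0,0,0,0,-8.1,8.5],[0,0,0,0,0,-8.1,8.5],[0,0,0,0,0,-8.1,8.5]]' >/dev/null
python3 -m inch '[[0,0,0,0,0,-8.1,8.5],[0,0,0,0,0,-8.1,8.5],[0,0,0,0,0,-8.1,8.5],[0,0,0,0,0,-8.1,8.5],[0,0,0,0,0,-8.1,8.5]]' >/dev/null
python3 -m inch '[[0,0,0,0,0,-8.1,8.5],[0,0,0,0,0,-8.1,8.5],[0,0,0,0,0,0,8.5],[0,0,0,0,0,0,8.5]]'
python3 - <<'E'
from h import *
st(); 
p=cam('wrist'); save(p,'w2.png')
look(p,'crate',.05,.07)
go(577,189,100,6)
E
```

```text
clock: 5.45
tcp_pos: [0.5791, 0.1648, 0.2136]
orientation: [-0.001, -0.051, 0.999, 0.008]
wrist_force: [-2.0, 0.1, 0.1]
finger_gap: 0.0848
t 5.45 tcp [0.5791 0.1648 0.2136] x [-0.995 -0.102  0.001] z [-0.002  0.015 -1.   ] F [-2.   0.1  0.1] gap 0.08484826753889813 q [0.14 0.37 0.08 1.28 0.02 0.03]
crate 0.65 px [227. 200.] n 10458 c mm 585.5 90.8 long 204.1 174.6 ang -84.1 z 0.0598 col [117. 112. 100.]
TURN first [ 0.9 -0.  -0. ] then SHIFT cm [-0.02  2.4  11.35] len 11.6 | q6 0.03 t 5.55
```

View pics/w2.png

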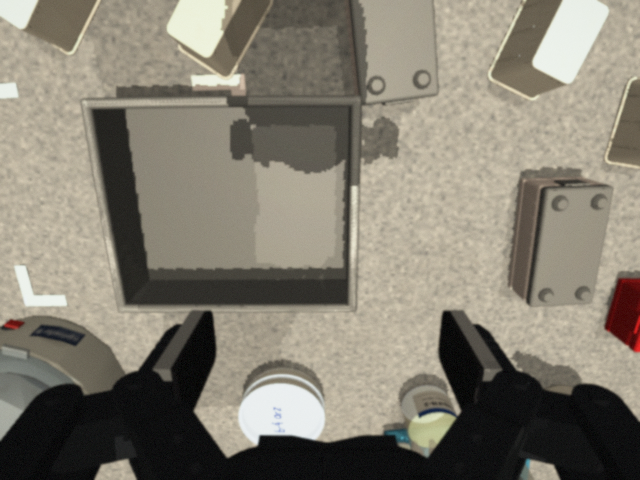

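```bash

python3 -m inch '[[0,1.2,3,0.9,0,0,8.5],[0,1.2,4,0,0,0,8.5],[0,0,4,0,0,0,8.5],[0,0,0,0,0,0,8.5]]'
python3 - <<'E'
from h import *
go(576,188.5,22,6)
E
```

```text
clock: 5.95
tcp_pos: [0.5722, 0.1893, 0.0978]
orientation: [-0.006, -0.053, 0.999, -0.001]
wrist_force: [-1.1, 0.0, -0.5]
finger_gap: 0.0853
TURN first [-0.1 -0.7  0.1] then SHIFT cm [-0.37 -0.12  7.58] len 7.6 | q6 0.08 t 5.95
```

```bash

python3 -m inch '[[-0.2,-0.1,2.5,0,-0.7,0,8.5],[-0.2,0,2.5,0,0,0,8.5],[0,0,2.6,0,0,0,8.5],[0,0,0,0,0,0,8.5]]'
python3 -m inch '[[0,0,0,0,0,0,5],[0,0,0,0,0,0,2],[0,0,0,0,0,0,0],[0,0,0,0,0,0,0],[0,0,0,0,0,0,0]]' 40
python3 -m inch '[[0,0,0,0,0,0,0],[0,0,0,0,0,0,0],[0,0,0,0,0,0,0],[0,0,0,0,0,0,0],[0,0,0,0,0,0,0]]'
python3 - <<'E'
from h import *
st(); p=cam('top'); print(look(p,'crate',.05,.07))
E
```

```text
clock: 6.35
tcp_pos: [0.58, 0.1887, 0.0261]
orientation: [0.004, -0.053, 0.999, -0.0]
wrist_force: [-0.5, 0.4, 0.5]
finger_gap: 0.085
clock: 6.85
tcp_pos: [0.5819, 0.1894, 0.0284]
orientation: [0.006, -0.053, 0.999, 0.0]
wrist_force: [-0.1, -0.4, 0.3]
finger_gap: 0.0119
clock: 7.35
tcp_pos: [0.5818, 0.1894, 0.0282]
orientation: [0.006, -0.053, 0.999, 0.0]
wrist_force: [-0.2, -0.5, 5.7]
finger_gap: 0.0033
t 7.35 tcp [0.5818 0.1894 0.0282] x [-0.994 -0.107 -0.012] z [ 0.012  0.001 -1.   ] F [-0.2 -0.5  5.7] gap 0.003265212677845229 q [ 0.18  0.5  -0.19  0.87 -0.    0.08]
crate 0.73 px [334. 251.] n 547 c mm 589.6 65.9 long 174.1 155.0 ang 6.4 z 0.0587 col [96. 92. 84.]
crate 0.35 px [330. 312.] n 371 c mm 443.9 69.7 long 59.4 36.9 ang -27.7 z 0.0551 col [133. 134. 116.]
[(589.6395263671875, 65.94944763183594, 6.392782688140869), (443.9393310546875, 69.66671752929688, -27.73330307006836)]
```

```bash

python3 -m inch '[[0,-0.5,0,0,0,0,0],[0,-1,0,0,0,0,0],[0,-1,0,0,0,0,0],[0,-1,0,0,0,0,0],[0,-1,0,0,0,0,0]]'
python3 - <<'E'
from h import *
st(); p=cam('top'); look(p,'crate',.05,.07)
E
```

```text
clock: 7.95
tcp_pos: [0.5869, 0.1453, 0.0282]
orientation: [0.007, -0.054, 0.999, 0.001]
wrist_force: [-0.8, 5.0, 5.5]
finger_gap: 0.0031
t 7.95 tcp [0.5869 0.1453 0.0282] x [-0.994 -0.108 -0.013] z [ 0.013  0.003 -1.   ] F [-0.8  5.   5.5] gap 0.003138052308616757 q [ 0.11  0.49 -0.21  0.86  0.    0.  ]
crate 0.7 px [356. 250.] n 554 c mm 596.5 9.3 long 173.9 130.1 ang 6.2 z 0.0589 col [96. 92. 84.]
```

```bash

python3 -m inch '[[0,-1,0,0,0,0,0],[0,-1.5,0,0,0,0,0],[0,-1.5,0,0,0,0,0],[0,-1.5,0,0,0,0,0],[0,-1,0,0,0,-0.7,0]]'
python3 -m inch '[[0,-0.2,0,0,0,0,0],[0,0,0,0,0,0,0],[0,0,0,0,0,0,0]]'
python3 -m inch '[[0,0,0,0,0,0,3],[0,0,0,0,0,0,6],[0,0,0,0,0,0,8.5],[0,0,0,0,0,0,8.5],[0,0,0,0,0,0,8.5]]'
python3 -m inch '[[0,0,-4,0,0,0,8.5],[0,0,-4.5,0,0,0,8.5],[0,0,-4.5,0,0,0,8.5],[0,0,-4.5,0,0,0,8.5],[0,0,0,0,0,0,8.5]]'
python3 - <<'E'
from h import *
st(); p=cam('top'); look(p,'crate',.05,.07); save(p,'t3.png')
p=cam('wrist'); look(p,'crate',.05,.07); save(p,'w3.png')
E
```

```text
clock: 8.55
tcp_pos: [0.5938, 0.08, 0.0282]
orientation: [0.006, -0.06, 0.998, 0.001]
wrist_force: [-0.0, 4.4, 6.4]
finger_gap: 0.0036
clock: 8.85
tcp_pos: [0.5941, 0.0776, 0.0282]
orientation: [0.006, -0.06, 0.998, 0.0]
wrist_force: [0.2, 0.8, 5.9]
finger_gap: 0.0033
clock: 9.35
tcp_pos: [0.5934, 0.078, 0.0274]
orientation: [0.006, -0.06, 0.998, 0.0]
wrist_force: [-0.2, 0.2, -0.2]
finger_gap: 0.0754
clock: 9.85
tcp_pos: [0.5952, 0.0779, 0.2101]
orientation: [0.012, -0.06, 0.998, -0.0]
wrist_force: [-0.0, -0.5, 0.6]
finger_gap: 0.0849
t 9.85 tcp [0.5952 0.0779 0.2101] x [-0.993 -0.119 -0.024] z [ 0.024  0.001 -1.   ] F [-0.  -0.5  0.6] gap 0.08489005732409603 q [-0.    0.35  0.04  1.24  0.   -0.12]
crate 0.56 px [396. 245.] n 331 c mm 609.8 -98.9 long 174.8 54.9 ang 3.7 z 0.059 col [92. 88. 80.]
crate 0.96 px [199. 195.] n 11039 c mm 599.3 -20.3 long 204.0 174.2 ang -83.2 z 0.0598 col [111. 107.  95.]
crate 0.64 [23.7, 26.1] few 2113
```

View pics/w3.png

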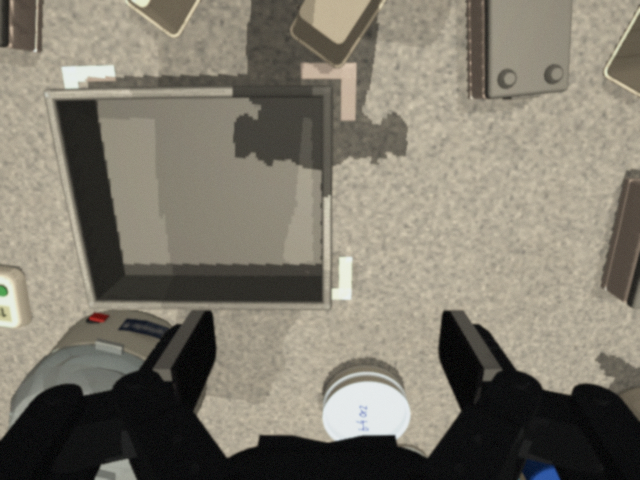

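View pics/t3.png

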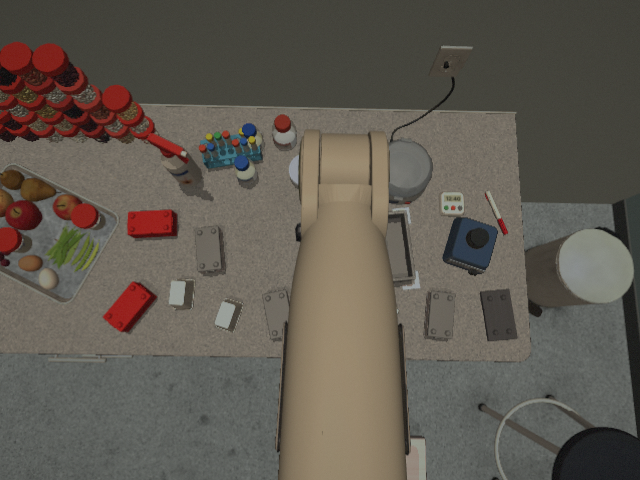

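The crate now stands inside the four marks, at (599,-20) mm, 6.8°. The bay is at (602,-22), 6.8°. Next is the trough at (444,69).

```bash

python3 - <<'E'
from h import *
go(443.8,69.4,120,-27.5)
E
```

```text
TURN first [ 0.1  0.5 34.3] then SHIFT cm [12.64 -7.53  8.13] len 16.8 | q6 -0.12 t 10.05
```

```bash

python3 -m inch '[[0,0,0,0,0.5,8.5,8.5],[0,0,0,0,0,8.5,8.5],[0,0,0,0,0,8.5,8.5],[0,0,0,0,0,8.5,8.5],[3.2,-1.9,2,0,0,0,8.5]]'
python3 -m inch '[[3.2,-1.9,2,0,0,0,8.5],[3.2,-1.9,2,0,0,0,8.5],[3,-1.9,2,0,0,0,8.5],[0,0,0,0,0,0,8.5]]'
python3 - <<'E'
from h import *
p=cam('wrist'); look(p,'trough_1',.045,.065); save(p,'w4.png')
p=cam('top'); look(p,'trough_1',.045,.065)
go(443.8,69.4,24,-27.5)
E
```

```text
clock: 10.55
tcp_pos: [0.5586, 0.0753, 0.1821]
orientation: [0.004, 0.237, 0.972, 0.001]
wrist_force: [-0.5, -0.3, -0.3]
finger_gap: 0.0845
clock: 10.95
tcp_pos: [0.4326, 0.0681, 0.1156]
orientation: [-0.008, 0.235, 0.972, -0.001]
wrist_force: [-0.5, 0.7, -0.2]
finger_gap: 0.0852
trough_1 0.62 px [150. 302.] n 3619 c mm 429.7 -57.1 long 53.0 37.2 ang -30.6 z 0.0559 col [170. 165. 144.]
trough_1 0.59 px [336. 250.] n 6634 c mm 441.1 70.5 long 60.0 37.0 ang -28.1 z 0.0561 col [189. 182. 162.]
trough_1 0.96 px [223. 316.] n 403 c mm 433.8 324.8 long 59.9 37.2 ang -17.5 z 0.0549 col [124. 125. 117.]
trough_1 0.92 px [182. 293.] n 397 c mm 483.2 442.0 long 60.3 37.2 ang -1.2 z 0.0547 col [119. 119. 111.]
trough_1 0.44 px [391. 312.] n 160 c mm 436.3 -74.9 long 54.6 25.5 ang -5.4 z 0.0554 col [149. 153. 140.]
TURN first [0.1 0.2 0.3] then SHIFT cm [0.28 0.04 9.82] len 9.8 | q6 0.45 t 11.15
```

View pics/w4.png

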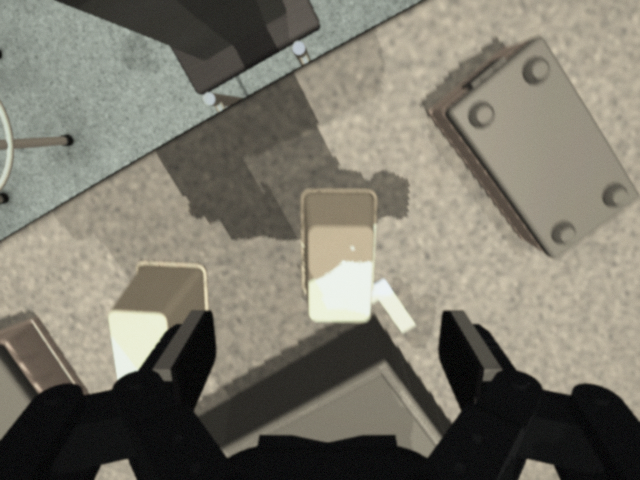

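```bash

python3 -m inch '[[0.2,0,4,0,0,0,8.5],[0,0,4,0,0,0,8.5],[0,0,1.8,0,0,0,8.5],[0,0,0,0,0,0,8.5]]'
python3 -m inch '[[0,0,0,0,0,0,4],[0,0,0,0,0,0,3.5],[0,0,0,0,0,0,3.5],[0,0,0,0,0,0,3.5],[0,0,0,0,0,0,3.5]]' 40
python3 - <<'E'
from h import *
st()
# crate frame targets
c=np.array([600.3,-20.8]);a=np.radians(6.8);ex=np.array([np.cos(a),np.sin(a)]);ey=np.array([-ex[1],ex[0]])
for i in (-36,36):
  for j in (-46,46): print(i,j,(c+ex*i+ey*j).round(1))
E
```

```text
clock: 11.55
tcp_pos: [0.443, 0.0687, 0.0221]
orientation: [-0.0, 0.235, 0.972, 0.0]
wrist_force: [0.1, -0.2, 0.2]
finger_gap: 0.0852
clock: 12.05
tcp_pos: [0.4454, 0.0688, 0.0258]
orientation: [0.003, 0.235, 0.972, 0.001]
wrist_force: [0.4, 1.0, 6.4]
finger_gap: 0.0453
t 12.05 tcp [0.4454 0.0688 0.0258] x [-0.89   0.456 -0.006] z [ 0.007  0.    -1.   ] F [0.4 1.  6.4] gap 0.04527544655999923 q [-0.03  0.25 -0.6   0.72  0.    0.45]
-36 -46 [570.  -70.7]
-36 46 [559.1  20.6]
36 -46 [641.5 -62.2]
36 46 [630.6  29.1]
```

```bash

python3 -m inch '[[0,0,-3,0,0,0,3.5],[0,0,-4,0,0,0,3.5],[0,0,-4,0,0,0,3.5],[0,0,0,0,0,0,3.5]]' 60
python3 - <<'E'
from h import *
st();go(630.6,29.1,135,96.8)
E
```

```text
clock: 12.45
tcp_pos: [0.4469, 0.0686, 0.1397]
orientation: [0.006, 0.235, 0.972, 0.002]
wrist_force: [1.0, -0.1, -0.8]
finger_gap: 0.045
t 12.45 tcp [0.4469 0.0686 0.1397] x [-0.89   0.456 -0.011] z [ 0.013  0.    -1.   ] F [ 1.  -0.1 -0.8] gap 0.04503298951276119 q [-0.03  0.12 -0.43  1.01  0.    0.45]
TURN first [ 0.6  0.4 56. ] then SHIFT cm [-6.1  17.78  0.47] len 18.8 | q6 0.45 t 12.45
```

```bash

python3 -m inch '[[0,0,0,0,0,8,3.5],[0,0,0,0,0,8,3.5],[0,0,0,0,0,8,3.5],[0,0,0,0,0,8,3.5],[0,0,0,0,0,8,3.5]]'
python3 -m inch '[[0,0,0,0,0,8,3.5],[0,0,0,0,0,8,3.5],[-1.5,4.4,0,0,0,0,3.5],[-1.5,4.4,0,0,0,0,3.5],[-1.5,4.4,0,0,0,0,3.5]]'
python3 -m inch '[[-1.6,4.5,0,0,0,0,3.5],[0,0,0,0,0,0,3.5],[0,0,0,0,0,0,3.5]]'
python3 - <<'E'
from h import *
st();go(630.6,29.1,66,96.8)
p=cam('wrist'); save(p,'w5.png')
E
```

```text
clock: 12.95
tcp_pos: [0.4427, 0.0687, 0.1337]
orientation: [0.001, 0.556, 0.831, 0.001]
wrist_force: [0.0, -0.1, 0.6]
finger_gap: 0.0455
clock: 13.45
tcp_pos: [0.5806, 0.0395, 0.1342]
orientation: [0.001, 0.664, 0.748, 0.001]
wrist_force: [0.5, 0.7, 0.4]
finger_gap: 0.0452
clock: 13.75
tcp_pos: [0.6259, 0.0289, 0.1327]
orientation: [-0.0, 0.664, 0.748, 0.0]
wrist_force: [-0.4, 0.2, 0.1]
finger_gap: 0.0449
t 13.75 tcp [0.6259 0.0289 0.1327] x [-0.118  0.993  0.001] z [-0.     0.001 -1.   ] F [-0.4  0.2  0.1] gap 0.044861376129321416 q [-0.08  0.45  0.01  1.13  0.    1.37]
TURN first [-0. -0. -0.] then SHIFT cm [-0.03  0.47  6.67] len 6.7 | q6 1.37 t 13.75
```

View pics/w5.png

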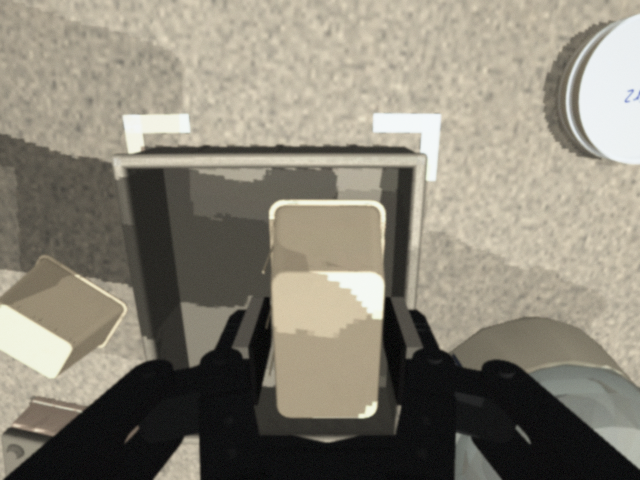

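The trough is held above the far-left part of the crate. I'll lower it and let go.

```bash

python3 -m inch '[[0,0.3,3.3,0,0,0,3.5],[0,0,3.3,0,0,0,3.5],[0,0,0,0,0,0,3.5],[0,0,0,0,0,0,6],[0,0,0,0,0,0,6.8]]'
python3 -m inch '[[0,0,0,0,0,0,6.8],[0,0,0,0,0,0,6.8],[0,0,-4,0,0,0,6.8],[0,0,-4,0,0,0,6.8],[0,0,0,0,0,0,8.5]]'
python3 - <<'E'
from h import *
st()
p=cam('wrist'); save(p,'w6.png')
go(435.2,-60.5,125,-31)
E
```

```text
clock: 14.3
tcp_pos: [0.63, 0.0297, 0.0711]
orientation: [0.002, 0.664, 0.748, 0.002]
wrist_force: [0.7, 0.4, 1.2]
finger_gap: 0.068
clock: 14.8
tcp_pos: [0.633, 0.0293, 0.1559]
orientation: [0.006, 0.664, 0.748, 0.005]
wrist_force: [0.7, -0.7, 0.6]
finger_gap: 0.0803
t 14.8 tcp [0.633  0.0293 0.1559] x [-0.119  0.993 -0.002] z [ 0.014 -0.    -1.   ] F [ 0.7 -0.7  0.6] gap 0.08033931863028364 q [-0.08  0.44  0.05  1.16  0.    1.37]
TURN first [  0.5   0.4 -52.2] then SHIFT cm [ 12.23 -17.82   2.81] len 21.8 | q6 1.37 t 14.85
```

View pics/w6.png

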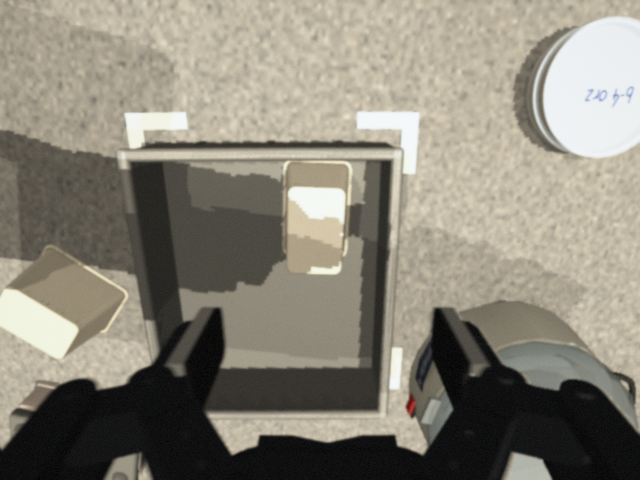

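```bash

python3 -m inch '[[0,0,0,0.5,0.4,-8.5,8.5],[0,0,0,0,0,-8.5,8.5],[0,0,0,0,0,-8.5,8.5],[0,0,0,0,0,-8.5,8.5],[0,0,0,0,0,-8.5,8.5]]'
python3 -m inch '[[0,0,0,0,0,-8.5,8.5],[2.4,-3.6,0,0,0,0,8.5],[2.4,-3.6,0,0,0,0,8.5],[2.4,-3.6,0,0,0,0,8.5],[2.4,-3.6,0.5,0,0,0,8.5]]'
python3 -m inch '[[2.4,-3.4,0.5,0,0,0,8.5],[0,0,0,0,0,0,8.5],[0,0,0,0,0,0,8.5]]'
python3 - <<'E'
from h import *
st()
p=cam('wrist'); save(p,'w7.png');o=look(p,'trough_1',.045,.065)
go(435,-60,24,-31)
E
```

```text
clock: 15.35
tcp_pos: [0.6285, 0.0296, 0.1476]
orientation: [-0.005, 0.345, 0.939, 0.001]
wrist_force: [0.6, -0.4, 0.5]
finger_gap: 0.0852
clock: 15.85
tcp_pos: [0.4694, -0.0416, 0.1438]
orientation: [-0.004, 0.277, 0.961, 0.002]
wrist_force: [0.3, -1.3, 0.3]
finger_gap: 0.0849
clock: 16.15
tcp_pos: [0.4317, -0.0574, 0.1392]
orientation: [-0.004, 0.278, 0.961, 0.002]
wrist_force: [1.3, 0.3, 0.3]
finger_gap: 0.0852
t 16.15 tcp [ 0.4317 -0.0574  0.1392] x [-0.846  0.534  0.009] z [-0.007  0.006 -1.   ] F [1.3 0.3 0.3] gap 0.08516185207350126 q [-0.32  0.11 -0.45  1.02  0.    0.24]
trough_1 0.83 px [561. 361.] n 1742 c mm 612.2 46.4 long 55.1 27.7 ang 55.6 z 0.0563 col [143. 134. 115.]
trough_1 0.68 px [322. 231.] n 5585 c mm 432.9 -59.7 long 59.8 37.4 ang -29.6 z 0.0561 col [176. 169. 148.]
TURN first [ 0.1 -0.4 -1.2] then SHIFT cm [-0.24 -0.16 11.58] len 11.6 | q6 0.24 t 16.25
```

View pics/w7.png

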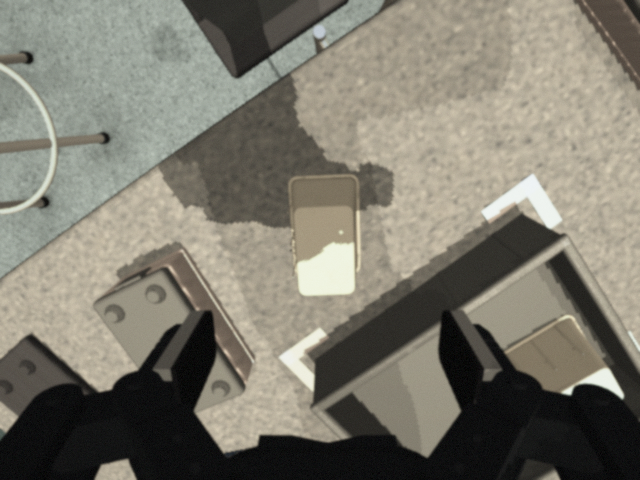

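```bash

python3 -m inch '[[-0.2,-0.1,4,0,-0.4,-1.2,8.5],[0,0,4,0,0,0,8.5],[0,0,3.4,0,0,0,8.5],[0,0,0,0,0,0,8.5]]'
python3 -m inch '[[0,0,0,0,0,0,4],[0,0,0,0,0,0,3.5],[0,0,0,0,0,0,3.5],[0,0,0,0,0,0,3.5],[0,0,0,0,0,0,3.5]]' 60
python3 -m inch '[[0,0,-3,0,0,0,3.5],[0,0,-4,0,0,0,3.5],[0,0,-4,0,0,0,3.5],[0,0,0,0,0,0,3.5]]' 60
python3 - <<'E'
from h import *
st();go(641.5,-62.2,135,96.8)
E
```

```text
clock: 16.65
tcp_pos: [0.4311, -0.0573, 0.0219]
orientation: [-0.005, 0.266, 0.964, 0.001]
wrist_force: [-0.9, 0.1, 0.8]
finger_gap: 0.0849
clock: 17.15
tcp_pos: [0.4357, -0.0593, 0.0276]
orientation: [0.002, 0.267, 0.964, 0.001]
wrist_force: [0.0, 0.9, 6.7]
finger_gap: 0.0452
clock: 17.55
tcp_pos: [0.4375, -0.0602, 0.1415]
orientation: [0.005, 0.267, 0.964, 0.001]
wrist_force: [0.5, 0.2, 0.1]
finger_gap: 0.0457
t 17.55 tcp [ 0.4375 -0.0602  0.1415] x [-0.858  0.514 -0.009] z [ 0.009 -0.001 -1.   ] F [0.5 0.2 0.1] gap 0.045650173942491185 q [-0.32  0.1  -0.45  1.01  0.    0.22]
TURN first [ 0.4  0.4 52.2] then SHIFT cm [-2.61 20.23  0.65] len 20.4 | q6 0.22 t 17.55
```

```bash

python3 -m inch '[[0,0,0,0,0,8.5,3.5],[0,0,0,0,0,8.5,3.5],[0,0,0,0,0,8.5,3.5],[0,0,0,0,0,8.5,3.5],[0,0,0,0,0,8.5,3.5]]'
python3 -m inch '[[0,0,0,0,0,8.5,3.5],[-0.6,4,0,0,0,1,3.5],[-0.5,4,0,0,0,0,3.5],[-0.5,4,0,0,0,0,3.5],[-0.5,4,0,0,0,0,3.5]]'
python3 -m inch '[[-0.5,4,0,0,0,0,3.5],[0,0,0,0,0,0,3.5],[0,0,0,0,0,0,3.5]]'
python3 - <<'E'
from h import *
st();go(641.5,-64,66,96.8)
p=cam('wrist'); save(p,'w8.png')
E
```

```text
clock: 18.05
tcp_pos: [0.4334, -0.0589, 0.1356]
orientation: [-0.001, 0.601, 0.8, 0.001]
wrist_force: [0.1, 0.2, 0.1]
finger_gap: 0.045
clock: 18.55
tcp_pos: [0.5964, -0.0594, 0.1353]
orientation: [-0.001, 0.662, 0.749, 0.0]
wrist_force: [0.3, 0.1, -0.3]
finger_gap: 0.0452
clock: 18.85
tcp_pos: [0.6351, -0.0594, 0.1341]
orientation: [-0.002, 0.662, 0.749, -0.0]
wrist_force: [-0.9, -0.1, -1.2]
finger_gap: 0.045
t 18.85 tcp [ 0.6351 -0.0594  0.1341] x [-0.123  0.992  0.003] z [-0.003  0.002 -1.   ] F [-0.9 -0.1 -1.2] gap 0.045004429857033776 q [-0.22  0.48  0.05  1.15  0.    1.23]
TURN first [-0.2 -0.2  0.3] then SHIFT cm [-0.53  0.58  6.81] len 6.9 | q6 1.23 t 18.85
```

View pics/w8.png

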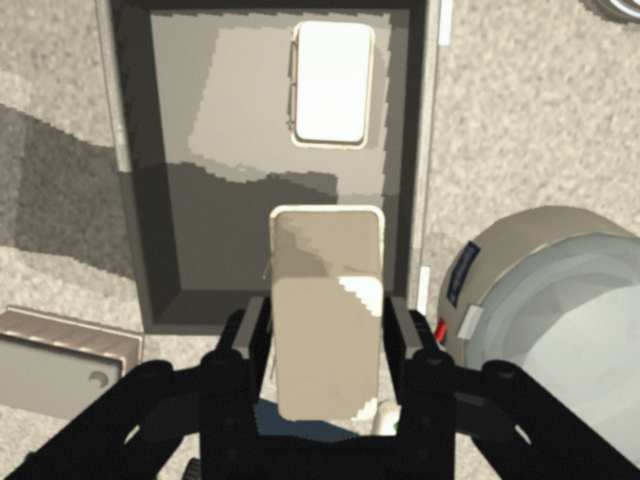

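```bash

python3 - <<'E'
from h import *
for n in ['top','scene']:
  p=cam(n); W=cloud(p); 
  for y in range(-160,-19,20):
    m=(abs(W[:,1]*1000-y)<10)&(W[:,0]>.69)&(W[:,0]<.9)&(W[:,2]>.03)&(W[:,2]<.3)
    w=W[m]
    if len(w): i=w[:,0].argmin(); print(n,y,w[i].round(3),np.percentile(w[:,0],2).round(3),w[:,2].max().round(3))
E
```

```text
top -120 [ 0.881 -0.114  0.078] 0.881 0.078
top -100 [ 0.818 -0.09   0.119] 0.823 0.119
top -80 [ 0.744 -0.072  0.106] 0.749 0.122
top -60 [ 0.692 -0.052  0.057] 0.733 0.119
top -40 [ 0.69  -0.041  0.225] 0.691 0.243
top -20 [ 0.773 -0.03   0.037] 0.776 0.097
scene -160 [ 0.746 -0.152  0.089] 0.765 0.115
scene -140 [ 0.779 -0.134  0.113] 0.782 0.121
scene -120 [ 0.719 -0.11   0.041] 0.722 0.123
scene -100 [ 0.717 -0.101  0.07 ] 0.719 0.124
scene -80 [ 0.691 -0.073  0.059] 0.72 0.123
scene -60 [ 0.69  -0.065  0.187] 0.694 0.243
scene -40 [ 0.69  -0.044  0.228] 0.693 0.243
scene -20 [ 0.765 -0.029  0.063] 0.773 0.101
```

```bash

python3 -m inch '[[-0.5,0.2,3.3,0,0,0,3.5],[0,0,3.5,0,0,0,3.5],[0,0,0,0,0,0,3.5],[0,0,0,0,0,0,6],[0,0,0,0,0,0,6.5]]'
python3 -m inch '[[0,0,0,0,0,0,6.5],[0,0,0,0,0,0,6.5],[0,0,-4,0,0,0,6.5],[0,0,-4,0,0,0,6.5],[0,-4,-4,0,0,0,6.5]]'
python3 - <<'E'
from h import *
st()
p=cam('wrist'); save(p,'w9.png')
look(p,'box_1',.035,.06,.5);look(p,'stack_base',.003,.02)
go(443,-195.2,190,-6.3)
E
```

```text
clock: 19.5
tcp_pos: [0.6388, -0.0644, 0.0698]
orientation: [0.0, 0.662, 0.749, 0.001]
wrist_force: [-0.0, 0.2, 0.5]
finger_gap: 0.0648
clock: 20.0
tcp_pos: [0.606, -0.0689, 0.1847]
orientation: [0.001, 0.662, 0.75, 0.002]
wrist_force: [-0.4, -0.2, 0.5]
finger_gap: 0.0652
t 20.0 tcp [ 0.606  -0.0689  0.1847] x [-0.124  0.992  0.001] z [ 0.003  0.001 -1.   ] F [-0.4 -0.2  0.5] gap 0.06523378716943445 q [-0.25  0.39  0.05  1.22  0.    1.2 ]
box_1 0.88 px [120. 326.] n 8076 c mm 442.7 -194.1 long 112.1 61.2 ang -6.1 z 0.0459 col [157. 148. 131.]
stack_base 0.63 px [158. 458.] n 923 c mm 455.7 -361.6 long 46.9 44.7 ang 8.8 z 0.01 col [99. 93. 85.]
TURN first [  0.3   0.2 -76.7] then SHIFT cm [ 14.59 -14.29  -0.3 ] len 20.4 | q6 1.2 t 20.15
```

View pics/w9.png

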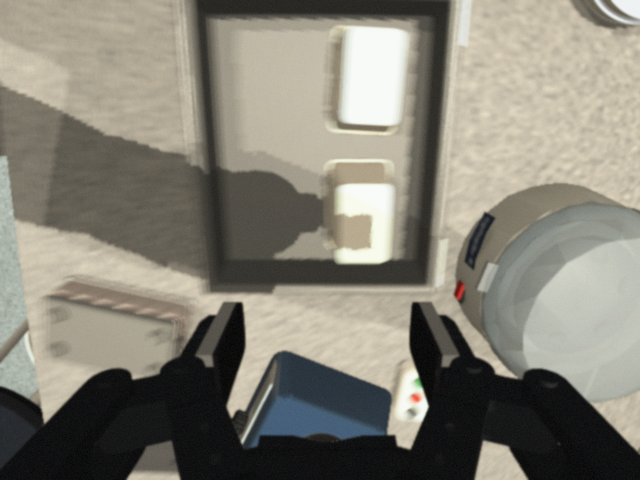

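```bash

python3 -m inch '[[0,0,-1,0,0,-8.5,6.5],[0,0,-1,0,0,-8.5,6.5],[0,0,-1,0,0,-8.5,6.5],[0,0,-1,0,0,-8.5,6.5],[0,0,-1,0,0,-8.5,6.5]]'
python3 -m inch '[[0,0,0,0,0,-8.5,8.5],[0,0,0,0,0,-8.5,8.5],[0,0,0,0,0,-8.5,8.5],[0,0,0,0,0,-8.5,8.5]]'
python3 - <<'E'
from h import *
st()
go(450,-260,240,0)
E
```

```text
clock: 20.65
tcp_pos: [0.603, -0.0686, 0.2318]
orientation: [-0.002, 0.343, 0.939, 0.001]
wrist_force: [1.2, 0.2, -0.4]
finger_gap: 0.0649
clock: 21.05
tcp_pos: [0.603, -0.0686, 0.2314]
orientation: [-0.001, 0.053, 0.999, 0.001]
wrist_force: [0.2, -0.5, 0.3]
finger_gap: 0.0848
t 21.05 tcp [ 0.603  -0.0686  0.2314] x [-0.994  0.106  0.003] z [-0.002  0.002 -1.   ] F [ 0.2 -0.5  0.3] gap 0.08476139638249604 q [-0.25  0.38  0.14  1.34  0.   -0.14]
TURN first [ 0.1 -0.1 -6.1] then SHIFT cm [ 15.3  -19.14  -0.86] len 24.5 | q6 -0.14 t 21.05
```

```bash

python3 -m inch '[[3,-3.5,0,0,0,0,8.5],[3,-3.5,0,0,0,0,8.5],[3,-3.5,0,0,0,0,8.5],[3,-3.5,0,0,0,0,8.5],[2,-3.5,0,0,0,-6,8.5]]'
python3 -m inch '[[0,0,0,0,0,0,8.5],[0,0,0,0,0,0,8.5],[0,0,0,0,0,0,8.5]]'
python3 - <<'E'
from h import *
st()
p=cam('wrist'); save(p,'w10.png')
look(p,'box_1',.035,.06,.5);look(p,'stack_base',.003,.02)
go(443,-195.2,100,-6.3)
E
```

```text
clock: 21.55
tcp_pos: [0.4422, -0.2273, 0.2317]
orientation: [-0.001, 0.003, 1.0, 0.001]
wrist_force: [0.8, -0.9, 0.6]
finger_gap: 0.0852
clock: 21.85
tcp_pos: [0.4445, -0.2264, 0.232]
orientation: [-0.001, 0.004, 1.0, 0.001]
wrist_force: [0.3, 0.2, -0.3]
finger_gap: 0.0848
t 21.85 tcp [ 0.4445 -0.2264  0.232 ] x [-1.     0.008  0.001] z [-0.001  0.003 -1.   ] F [ 0.3  0.2 -0.3] gap 0.08484787437979567 q [-0.63  0.17 -0.14  1.26  0.   -0.62]
box_1 0.91 px [361. 194.] n 8861 c mm 441.0 -194.7 long 114.4 60.2 ang -6.2 z 0.0462 col [124. 119. 106.]
stack_base 0.64 px [198. 189.] n 9946 c mm 444.6 -348.2 long 124.4 74.5 ang 6.5 z 0.0102 col [96. 91. 83.]
TURN first [ 0.1 -0.1  5.9] then SHIFT cm [ 0.51  3.04 13.23] len 13.6 | q6 -0.63 t 22.0
```

View pics/w10.png

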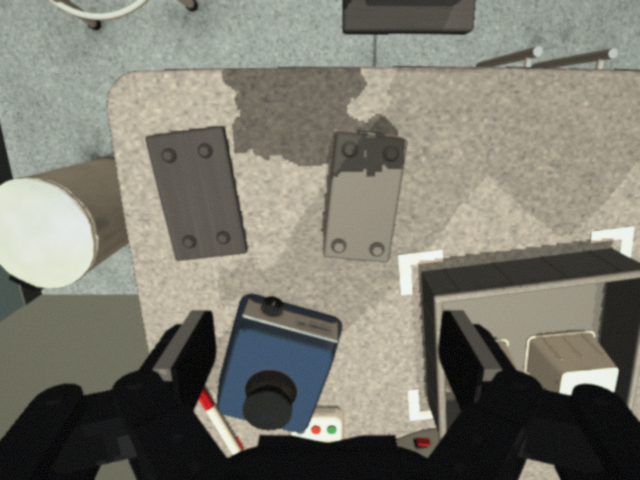

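The base is measured at about (445.5,-348.5), 6.3°, and the box beside it at (442,-195), -6.2°. I'll grasp that box.

```bash

python3 -m inch '[[0,0,0,0,0,5.9,8.5],[0.2,1.5,4,0,0,0,8.5],[0.3,1.5,4,0,0,0,8.5],[0,0,4.3,0,0,0,8.5],[0,0,0,0,0,0,8.5]]'
python3 - <<'E'
from h import *
st();go(442,-195,22,-6.2)
E
```

```text
clock: 22.5
tcp_pos: [0.4388, -0.1925, 0.1046]
orientation: [-0.005, 0.054, 0.999, 0.004]
wrist_force: [-0.4, 0.7, 0.3]
finger_gap: 0.0845
t 22.5 tcp [ 0.4388 -0.1925  0.1046] x [-0.994  0.109  0.011] z [-0.01   0.008 -1.   ] F [-0.4  0.7  0.3] gap 0.08454911605455044 q [-0.58  0.22 -0.4   0.96  0.   -0.47]
TURN first [ 0.4 -0.6 -0. ] then SHIFT cm [-0.35 -0.21  8.26] len 8.3 | q6 -0.47 t 22.5
```

```bash

python3 -m inch '[[-0.3,-0.2,3,0,0,0,8.5],[0,0,3,0,0,0,8.5],[0,0,2.2,0,0,0,8.5],[0,0,0,0,0,0,8.5]]'
python3 - <<'E'
from h import *
st();go(442,-195,22,-6.2)
E
python3 -m inch '[[0,0,0,0,0,0,5.5],[0,0,0,0,0,0,5],[0,0,0,0,0,0,5],[0,0,0,0,0,0,5],[0,0,0,0,0,0,5]]' 80
python3 -m inch '[[0,0,-2,0,0,0,5],[0,0,-3,0,0,0,5],[0,0,-3,0,0,0,5],[0,0,-2,0,0,0,5],[0,0,0,0,0,0,5]]' 80
python3 - <<'E'
from h import *
st()
p=cam('wrist'); save(p,'w11.png')
W=cloud(p); tw=tool()
zt=tw[2,3]
look(p,'box_1',zt+.0,zt+.06,.3)
go(445.5,-348.5,130,6.3)
E
```

```text
clock: 22.9
tcp_pos: [0.4445, -0.1977, 0.0268]
orientation: [-0.002, 0.055, 0.998, 0.002]
wrist_force: [-0.1, 0.2, -0.8]
finger_gap: 0.0849
t 22.9 tcp [ 0.4445 -0.1977  0.0268] x [-0.994  0.11   0.004] z [-0.004  0.004 -1.   ] F [-0.1  0.2 -0.8] gap 0.08492324826724972 q [-0.58  0.31 -0.5   0.76  0.   -0.47]
TURN first [ 0.2 -0.2 -0.1] then SHIFT cm [0.27 0.24 0.48] len 0.6 | q6 -0.47 t 22.9
clock: 23.4
tcp_pos: [0.4469, -0.1994, 0.0304]
orientation: [0.002, 0.055, 0.998, 0.0]
wrist_force: [-1.2, 1.2, 4.8]
finger_gap: 0.058
clock: 23.9
tcp_pos: [0.4477, -0.2003, 0.1321]
orientation: [0.003, 0.055, 0.998, -0.001]
wrist_force: [2.0, -0.4, -1.8]
finger_gap: 0.0579
t 23.9 tcp [ 0.4477 -0.2003  0.1321] x [-0.994  0.111 -0.006] z [ 0.006 -0.003 -1.   ] F [ 2.  -0.4 -1.8] gap 0.057921446433310646 q [-0.59  0.2  -0.35  1.01  0.   -0.47]
box_1 0.57 px [327. 289.] n 43874 c mm 440.7 -199.1 long 112.4 60.4 ang -6.5 z 0.1478 col [109. 104.  93.]
TURN first [  0.    0.  -12.7] then SHIFT cm [  1.65 -14.86  -0.16] len 15.0 | q6 -0.47 t 24.0
```

View pics/w11.png

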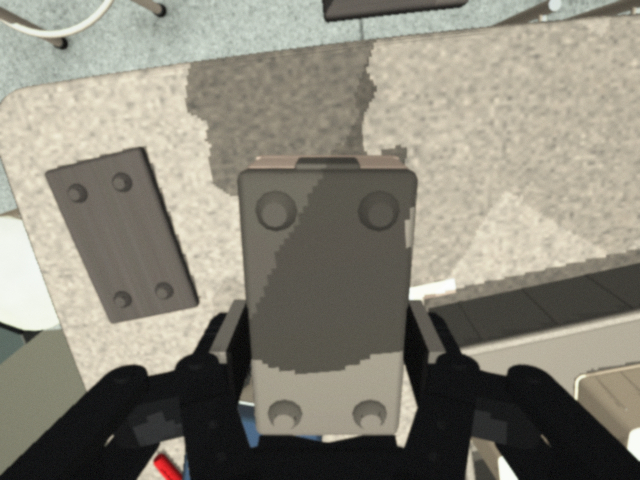

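The box is held at column 330, and the base is visible at the left near (125,235). I'll turn in line with the base, then measure both in one picture so that camera bias cancels.

```bash

python3 -m inch '[[0,0,0,0,0,-6.3,5],[0,0,0,0,0,-6.4,5],[0,0,0,0,0,0,5],[0,0,0,0,0,0,5],[0,0,0,0,0,0,5]]' 80
cat >> h.py <<'E'
def rect(t):
    (cx,cy),(a,b),an=cv2.minAreaRect((t[:,:2]*1000).astype(np.float32))
    if a<b: a,b,an=b,a,an+90
    return cx,cy,(an+90)%180-90,a,b
def held(p,basez0,basez1,blab='stack_base'):
    T=tool(); W=cloud(p); zt=T[2,3]
    L=(np.c_[W,np.ones(len(W))]@np.linalg.inv(T).T)[:,:3]
    # held top: points within 75mm of tcp in plane, z above tcp
    m=(abs(L[:,0])<.075)&(abs(L[:,1])<.0335)&(W[:,2]>zt+.005)&(W[:,2]<zt+.035)
    z=np.median(W[m,2]); m&=abs(W[:,2]-z)<.0025
    h=rect(W[m]); print('held',np.round(h,1),'z',z.round(4),'n',m.sum())
    mm=m.reshape(480,640).astype(np.uint8); 
    for d in silhouettes(p,blab):
        w=W[d['mask'].reshape(-1)]; w=w[(w[:,2]>basez0)&(w[:,2]<basez1)]
        if len(w)>50: print('base',round(d['confidence'],2),d['location'],np.round(rect(w),1),np.median(w[:,2]).round(4),len(w))
    return h
E
python3 - <<'E'
from h import *
st()
p=cam('wrist'); save(p,'w12.png'); held(p,.005,.013)
E
```

```text
clock: 24.5
tcp_pos: [0.4447, -0.1984, 0.127]
orientation: [-0.001, -0.054, 0.999, 0.001]
wrist_force: [0.5, 0.7, -2.5]
finger_gap: 0.0576
t 24.5 tcp [ 0.4447 -0.1984  0.127 ] x [-0.994 -0.108  0.002] z [-0.002  0.003 -1.   ] F [ 0.5  0.7 -2.5] gap 0.057626081369654865 q [-0.59  0.21 -0.36  1.01  0.   -0.69]
held [ 438.7 -199.3    6.1  110.3   66.8] z 0.1429 n 39572
base 0.83 [112.9, 194.3] [ 444.5 -348.3    6.3  123.6   75. ] 0.0101 17588
```

View pics/w12.png

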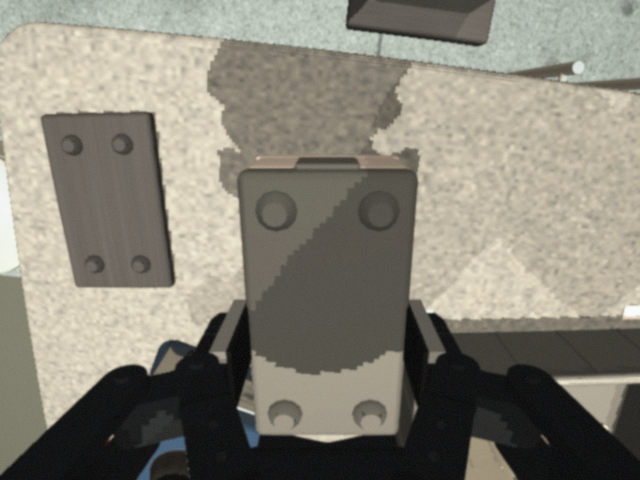

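```bash

python3 - <<'E'
from h import *
st()
p=cam('wrist'); 
g=cv2.cvtColor(p['pixels'],cv2.COLOR_RGB2GRAY)
a=cv2.resize(g[110:300,30:190],None,fx=3,fy=3,interpolation=cv2.INTER_CUBIC)
b=cv2.resize(g[170:450,230:430],None,fx=2,fy=2,interpolation=cv2.INTER_CUBIC)
c=np.zeros((600,800),np.uint8); c[:560,400:]=b[:560,:400]; c[:570,:390]=cv2.resize(a,(480,570))[:,:390]
cv2.imwrite('pics/z12.png',c)
H=plane(p,[(276,209),(379,210),(285,414),(369,414)],.143+.005)*1000
B=plane(p,[(71,145),(121,144.5),(94,264),(140.5,264)],.0150)*1000
print(H.round(1),H.mean(0));print(B.round(1),B.mean(0))
for q in (H,B):
  print(np.linalg.norm(q[0]-q[1]),np.linalg.norm(q[0]-q[2]),np.degrees(np.arctan2(*( (q[0]+q[1]-q[2]-q[3])[1::-1]))))
E
```

```text
t 24.6 tcp [ 0.4449 -0.1986  0.1273] x [-0.994 -0.109  0.001] z [-0.002  0.002 -1.   ] F [-0.  -0.8 -1.8] gap 0.05792640510955482 q [-0.59  0.21 -0.36  1.01  0.   -0.69]
[[ 397.2 -219.7  148. ]
 [ 394.  -187.1  148. ]
 [ 478.4 -210.8  148. ]
 [ 474.9 -178.4  148. ]] [ 436.11369571 -199.00395367  148.        ]
[[ 404.8 -368.4   15. ]
 [ 401.3 -335.3   15. ]
 [ 487.1 -359.1   15. ]
 [ 483.2 -325.5   15. ]] [ 444.10792618 -347.05316767   15.        ]
32.81782287006572 81.69060774531356 -173.82744752979175
33.277711795626466 82.77549796561145 -173.37726429210062
```

View pics/z12.png

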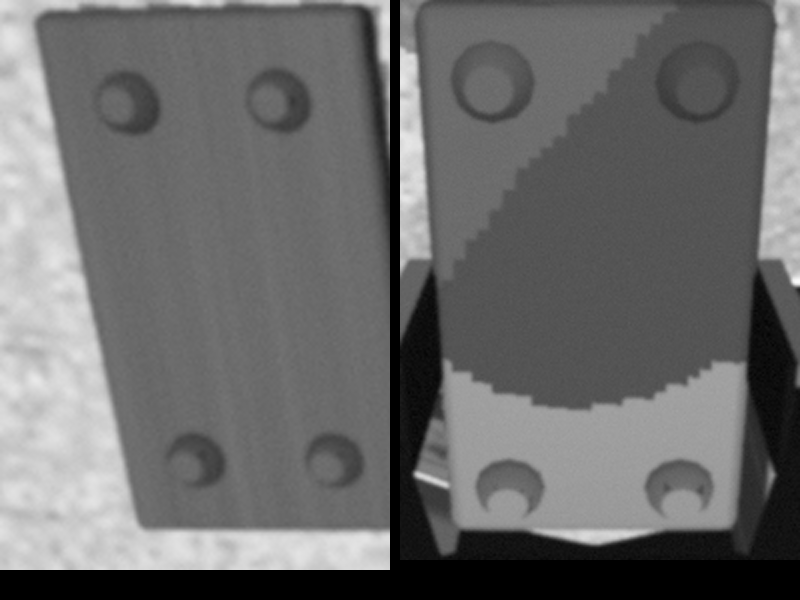

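```bash

python3 - <<'E'
from h import *
p=cam('wrist'); 
for zh in (.146,.148,.150):
  H=plane(p,[(274.8,212.8),(380.8,212.8),(283.3,421.3),(371.3,421.8)],zh)*1000
  q=H; print(H.mean(0).round(1),np.linalg.norm(q[0]-q[1]),np.linalg.norm(q[0]-q[2]),np.degrees(np.arctan2(*( (q[0]+q[1]-q[2]-q[3])[1::-1]))))
B=plane(p,[(68.8,144),(118.8,143.5),(91,264),(137.5,264)],.0150)*1000
q=B; print(B.mean(0).round(1),np.linalg.norm(q[0]-q[1]),np.linalg.norm(q[0]-q[2]),np.degrees(np.arctan2(*( (q[0]+q[1]-q[2]-q[3])[1::-1]))))
T=tool(); W=cloud(p); zt=T[2,3]
L=(np.c_[W,np.ones(len(W))]@np.linalg.inv(T).T)[:,:3]
for x0,x1 in ((-.04,.0),(0,.03),(.03,.055)):
  m=(L[:,0]>x0)&(L[:,0]<x1)&(abs(L[:,1])<.028)&(W[:,2]>zt+.005)&(W[:,2]<zt+.04)
  print(x0,np.median(W[m,2]),m.sum(), np.percentile(W[m,2],[5,95]).round(4))
E
```

```text
[ 439.9 -198.5  146. ] 34.443690664188225 85.51020612441559 -173.7882529490689
[ 438.6 -198.6  148. ] 33.88912250533927 84.13343038816986 -173.78825294906892
[ 437.4 -198.8  150. ] 33.334554346490386 82.75665465192407 -173.7882529490689
[ 444.1 -348.9   15. ] 33.30234418772541 83.48263775293012 -173.94097948517864
-0.04 0.14324247286550362 12500 [0.1423 0.1475]
0 0.14321888410160888 11672 [0.1423 0.1441]
0.03 0.1434558746931123 11769 [0.1423 0.1482]
```

```bash

python3 - <<'E'
from h import *
go(450.6,-348.4,75,6.3)
E
```

```text
TURN first [ 0.1 -0.1 -0. ] then SHIFT cm [  1.09 -14.95   5.25] len 15.9 | q6 -0.7 t 24.7
```

```bash

python3 -m inch '[[0.3,-3.7,0,0,0,0,5],[0.3,-3.7,0,0,0,0,5],[0.3,-3.7,0,0,0,0,5],[0.2,-3.8,2,0,0,0,5],[0,0,2.5,0,0,0,5]]' 
python3 -m inch '[[0,0,0,0,0,0,5],[0,0,0,0,0,0,5],[0,0,0,0,0,0,5]]' 
python3 - <<'E'
from h import *
st();go(450.6,-348.4,50,6.3)
E
```

```text
clock: 25.2
tcp_pos: [0.4524, -0.3544, 0.0833]
orientation: [0.002, -0.053, 0.999, -0.002]
wrist_force: [-0.1, -0.4, -1.1]
finger_gap: 0.0576
clock: 25.5
tcp_pos: [0.451, -0.3475, 0.0834]
orientation: [-0.0, -0.056, 0.998, 0.001]
wrist_force: [0.1, -1.1, -1.7]
finger_gap: 0.0578
t 25.5 tcp [ 0.451  -0.3475  0.0834] x [-0.994 -0.111  0.   ] z [-0.     0.001 -1.   ] F [ 0.1 -1.1 -1.7] gap 0.057760325352927515 q [-0.8   0.39 -0.22  0.96  0.   -0.91]
TURN first [ 0.1 -0.   0.1] then SHIFT cm [ 0.05 -0.08  3.34] len 3.3 | q6 -0.91 t 25.5
```

```bash

python3 -m inch '[[0,-0.1,2,0,0,0,5],[0,0,1.3,0,0,0,5],[0,0,0,0,0,0,5],[0,0,0,0,0,0,5]]' 
python3 -m inch '[[0,0,0.3,0,0,0,5],[0,0,0.3,0,0,0,5],[0,0,0.3,0,0,0,5],[0,0,0,0,0,0,5],[0,0,0,0,0,0,5]]' 
python3 - <<'E'
from h import *
st();go(450.6,-348.4,40,6.3)
E
```

```text
clock: 25.9
tcp_pos: [0.4507, -0.3484, 0.0497]
orientation: [-0.001, -0.056, 0.998, 0.001]
wrist_force: [0.2, -1.5, -2.5]
finger_gap: 0.0578
clock: 26.4
tcp_pos: [0.4507, -0.349, 0.0404]
orientation: [-0.0, -0.055, 0.998, 0.001]
wrist_force: [0.7, -0.5, -0.3]
finger_gap: 0.0577
t 26.4 tcp [ 0.4507 -0.349   0.0404] x [-0.994 -0.11   0.001] z [-0.001  0.002 -1.   ] F [ 0.7 -0.5 -0.3] gap 0.057705010202080194 q [-0.8   0.43 -0.27  0.87  0.   -0.91]
TURN first [ 0.1 -0.   0. ] then SHIFT cm [0.01 0.07 0.04] len 0.1 | q6 -0.91 t 26.4
```

```bash

python3 -m inch '[[0,0,0.2,0,0,0,5],[0,0,0,0,0,0,5],[0,0,0,0,0,0,5]]' 
python3 -m inch '[[0,0,0,0,0,0,6.2],[0,0,0,0,0,0,7],[0,0,0,0,0,0,8],[0,0,0,0,0,0,8.5],[0,0,0,0,0,0,8.5]]'
python3 -m inch '[[0,0,-4,0,0,0,8.5],[0,0,-4.5,0,0,0,8.5],[0,0,-4.5,0,0,0,8.5],[0,0,-4.5,0,0,0,8.5],[0,0,0,0,0,0,8.5]]' 
python3 - <<'E'
from h import *
st()
p=cam('wrist'); save(p,'w13.png')
look(p,'box_1',.035,.07,.3);look(p,'stack_base',.005,.013)
p=cam('top');look(p,'box_1',.035,.07,.3);look(p,'trough_1',.045,.065);look(p,'crate',.05,.07)
E
```

```text
clock: 26.7
tcp_pos: [0.4508, -0.349, 0.0403]
orientation: [-0.0, -0.055, 0.998, 0.0]
wrist_force: [-3.7, 3.5, 12.6]
finger_gap: 0.0578
clock: 27.2
tcp_pos: [0.4505, -0.3487, 0.038]
orientation: [-0.001, -0.055, 0.998, 0.001]
wrist_force: [0.8, 0.2, -0.3]
finger_gap: 0.0854
clock: 27.7
tcp_pos: [0.4534, -0.3517, 0.2204]
orientation: [0.003, -0.055, 0.998, -0.003]
wrist_force: [0.2, -0.6, 0.0]
finger_gap: 0.0854
t 27.7 tcp [ 0.4534 -0.3517  0.2204] x [-0.994 -0.11  -0.006] z [ 0.007 -0.006 -1.   ] F [ 0.2 -0.6  0. ] gap 0.08539989717162863 q [-0.8   0.31  0.01  1.26  0.   -0.91]
box_1 0.68 px [328. 195.] n 10218 c mm 444.8 -349.6 long 114.3 60.2 ang 6.3 z 0.0562 col [127. 122. 109.]
stack_base 0.84 px [351. 121.] n 1149 c mm 443.3 -348.9 long 121.0 73.7 ang 5.9 z 0.0096 col [69. 65. 59.]
box_1 0.96 px [150. 222.] n 1045 c mm 658.6 527.8 long 112.1 61.0 ang -85.3 z 0.0451 col [136.  32.  29.]
box_1 0.8 px [502. 314.] n 1185 c mm 445.7 -348.6 long 111.0 61.0 ang 6.7 z 0.0552 col [83. 78. 71.]
box_1 0.73 px [130. 311.] n 1189 c mm 449.6 564.6 long 113.2 61.7 ang -35.3 z 0.045 col [133.  32.  28.]
box_1 0.71 [450.8, 201.2] few 554
box_1 0.6 px [212. 248.] n 1089 c mm 593.9 378.8 long 114.0 60.4 ang 8.4 z 0.0451 col [102.  97.  88.]
trough_1 0.95 px [385. 238.] n 386 c mm 635.5 -64.1 long 60.0 38.5 ang -84.0 z 0.0591 col [129. 129. 120.]
trough_1 0.91 px [346. 243.] n 376 c mm 626.9 32.2 long 61.1 37.0 ang -85.0 z 0.0591 col [131. 131. 123.]
trough_1 0.9 px [183. 294.] n 399 c mm 483.1 442.6 long 60.9 38.4 ang -3.2 z 0.0547 col [122. 121. 113.]
trough_1 0.78 px [228. 315.] n 399 c mm 433.3 323.8 long 60.1 36.7 ang -17.0 z 0.0547 col [127. 128. 120.]
trough_1 0.67 [449.5, 201.7] few 575
crate 0.92 px [367. 255.] n 1016 c mm 600.8 -21.5 long 204.5 174.4 ang -83.2 z 0.059 col [101.  97.  88.]
```

View pics/w13.png

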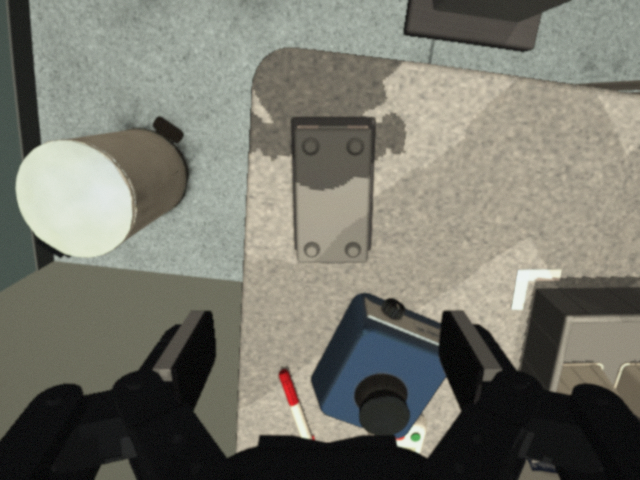

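Box one is seated: its lid is at 56 mm, centred on the base. Next is the box at (437,200).

```bash

python3 -m inch '[[0,4.8,0,0,0,-7.2,8.5],[0,4.8,0,0,0,0,8.5],[0,4.8,0,0,0,0,8.5],[0,4.8,0,0,0,0,8.5],[0,4.8,0,0,0,0,8.5]]'
python3 -m inch '[[1,4.8,0,0,0,0,8.5],[1,4.8,0,0,0,0,8.5],[1,4.8,0,0,0,0,8.5],[1,4.8,0,0,0,0,8.5],[1,4.8,0,0,0,0,8.5]]'
python3 -m inch '[[0,0,0,0,0,0,8.5],[0,0,0,0,0,0,8.5]]' 
python3 - <<'E'
from h import *
st()
p=cam('wrist'); save(p,'w14.png')
look(p,'box_1',.035,.07,.3)
go(436.5,200,120,13.5)
E
```

```text
clock: 28.55
tcp_pos: [0.3992, -0.1129, 0.2127]
orientation: [-0.001, -0.118, 0.993, 0.002]
wrist_force: [1.3, -0.1, 0.5]
finger_gap: 0.085
clock: 29.05
tcp_pos: [0.2941, 0.1081, 0.2137]
orientation: [-0.001, -0.117, 0.993, 0.001]
wrist_force: [1.2, 0.4, 0.6]
finger_gap: 0.0848
clock: 29.25
tcp_pos: [0.2947, 0.1081, 0.2138]
orientation: [-0.001, -0.12, 0.993, 0.001]
wrist_force: [-0.2, -0.7, 0.8]
finger_gap: 0.0851
t 29.25 tcp [0.2947 0.1081 0.2138] x [-0.971 -0.239  0.001] z [-0.002  0.002 -1.   ] F [-0.2 -0.7  0.8] gap 0.08508894590418559 q [ 0.09 -0.19 -0.54  1.22  0.   -0.15]
box_1 0.9 px [382. 360.] n 6456 c mm 433.9 200.4 long 112.9 60.6 ang 13.3 z 0.0463 col [142. 135. 120.]
box_1 0.71 px [524. 474.] n 85 c mm 535.2 393.6 long 16.7 3.9 ang -81.7 z 0.0417 col [99. 92. 81.]
box_1 0.49 [226.4, 358.0] few 1343
TURN first [ 0.1 -0.1  0. ] then SHIFT cm [-15.85   5.81   9.4 ] len 19.3 | q6 -0.15 t 29.35
```

View pics/w14.png

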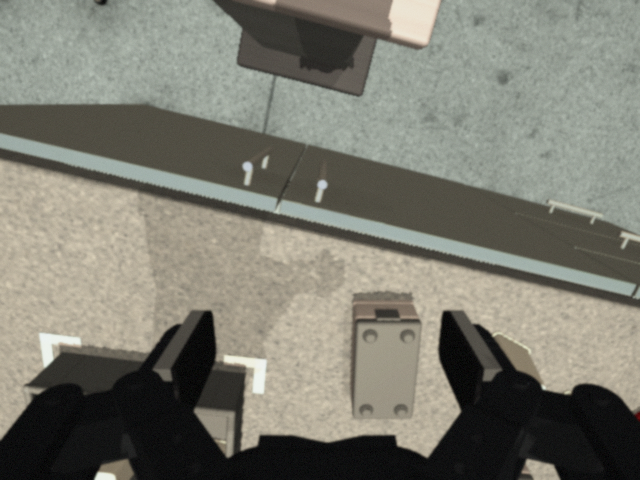

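```bash

python3 -m inch '[[-4,1.5,1,0,0,0,8.5],[-4,1.5,2,0,0,0,8.5],[-4,1.4,3,0,0,0,8.5],[-3.9,1.4,3,0,0,0,8.5],[0,0,0,0,0,0,8.5]]' 
python3 - <<'E'
from h import *
st()
p=cam('wrist')
look(p,'box_1',.035,.07,.3)
go(436,200,24,13.5)
E
```

```text
clock: 29.85
tcp_pos: [0.4372, 0.1982, 0.1197]
orientation: [-0.004, -0.116, 0.993, 0.001]
wrist_force: [-0.7, -0.4, -0.8]
finger_gap: 0.0851
t 29.85 tcp [0.4372 0.1982 0.1197] x [-0.973 -0.23   0.008] z [-0.009  0.    -1.   ] F [-0.7 -0.4 -0.8] gap 0.08512474929361731 q [ 0.26  0.2  -0.38  0.99  0.    0.02]
box_1 0.85 px [532. 470.] n 577 c mm 569.9 393.3 long 28.1 20.8 ang -84.3 z 0.0463 col [133. 128. 113.]
box_1 0.73 px [331. 236.] n 18040 c mm 434.3 200.4 long 112.4 60.1 ang 13.4 z 0.0462 col [109. 105.  93.]
TURN first [ 0.1 -0.4 -0.2] then SHIFT cm [-0.18  0.24  9.98] len 10.0 | q6 0.02 t 29.95
```

```bash

python3 -m inch '[[0,0.2,4,0,0,0,8.5],[0,0,4,0,0,0,8.5],[0,0,1.8,0,0,0,8.5],[0,0,0,0,0,0,8.5]]'
python3 -m inch '[[0,0,0,0,0,0,5.5],[0,0,0,0,0,0,5],[0,0,0,0,0,0,5],[0,0,0,0,0,0,5],[0,0,0,0,0,0,5]]' 80
python3 -m inch '[[0,0,-3,0,0,0,5],[0,0,-4,0,0,0,5],[0,0,-4.5,0,0,0,5],[0,0,-4.5,0,0,0,5],[0,0,0,0,0,0,5]]' 80
python3 - <<'E'
from h import *
st()
go(450,-200,185,6.3)
E
```

```text
clock: 30.35
tcp_pos: [0.4321, 0.1992, 0.0272]
orientation: [-0.002, -0.116, 0.993, 0.001]
wrist_force: [-0.1, -0.4, 0.6]
finger_gap: 0.0851
clock: 30.85
tcp_pos: [0.4359, 0.2012, 0.0311]
orientation: [0.002, -0.117, 0.993, 0.001]
wrist_force: [-1.5, -2.0, 7.0]
finger_gap: 0.0579
clock: 31.35
tcp_pos: [0.4384, 0.2022, 0.1964]
orientation: [0.007, -0.118, 0.993, 0.002]
wrist_force: [-0.0, 0.5, -1.2]
finger_gap: 0.0576
t 31.35 tcp [0.4384 0.2022 0.1964] x [-0.972 -0.234 -0.014] z [ 0.013  0.006 -1.   ] F [-0.   0.5 -1.2] gap 0.05761030849096853 q [ 0.26  0.14 -0.27  1.15  0.    0.03]
TURN first [0.2 0.8 7.2] then SHIFT cm [  3.26 -40.1    1.14] len 40.2 | q6 0.03 t 31.35
```

```bash

python3 -m inch '[[0,0,0,0,0.8,7.2,5],[0.3,-4.4,0,0,0,0,5],[0.4,-4.4,0,0,0,0,5],[0.4,-4.4,0,0,0,0,5],[0.4,-4.5,0,0,0,0,5]]'
python3 -m inch '[[0.4,-4.5,0.2,0,0,0,5],[0.3,-4.5,0.2,0,0,0,5],[0.4,-4.5,0.2,0,0,0,5],[0.4,-4.5,0.2,0,0,0,5],[0.3,-4.4,0.2,0,0,0,5]]'
python3 -m inch '[[0,0,0,0,0,0,5],[0,0,0,0,0,0,5],[0,0,0,0,0,0,5]]'
python3 - <<'E'
from h import *
st()
p=cam('wrist'); save(p,'w15.png'); held(p,.05,.06,'box_1')
g=cv2.cvtColor(p['pixels'],cv2.COLOR_RGB2GRAY)
a=cv2.resize(g[100:300,80:230],None,fx=3,fy=3,interpolation=cv2.INTER_CUBIC)
b=cv2.resize(g[170:450,230:430],None,fx=2,fy=2,interpolation=cv2.INTER_CUBIC)
c=np.zeros((600,800),np.uint8); c[:560,400:]=b; c[:600,:400]=a[:,:400]
cv2.imwrite('pics/z15.png',c)
E
```

```text
clock: 31.85
tcp_pos: [0.4386, 0.0221, 0.1888]
orientation: [-0.007, -0.056, 0.998, 0.0]
wrist_force: [1.7, 0.4, -1.1]
finger_gap: 0.0581
clock: 32.35
tcp_pos: [0.4451, -0.2032, 0.1788]
orientation: [-0.007, -0.055, 0.998, -0.0]
wrist_force: [0.8, 0.6, -0.7]
finger_gap: 0.0573
clock: 32.65
tcp_pos: [0.4451, -0.2003, 0.1783]
orientation: [-0.008, -0.055, 0.998, 0.0]
wrist_force: [-0.2, -0.3, -0.9]
finger_gap: 0.0577
t 32.65 tcp [ 0.4451 -0.2003  0.1783] x [-0.994 -0.111  0.015] z [-0.015  0.    -1.   ] F [-0.2 -0.3 -0.9] gap 0.057730230022980424 q [-0.58  0.18 -0.26  1.14 -0.01 -0.69]
held [ 443.1 -199.9    8.9  109.2   66.9] z 0.1936 n 37173
base 0.95 [126.6, 198.0] [ 444.6 -348.8    6.1  113.1   60.7] 0.0561 12328
```

View pics/w15.png

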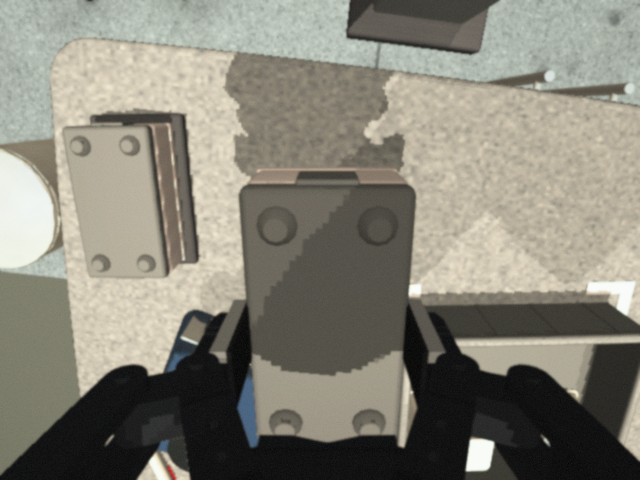

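View pics/z15.png

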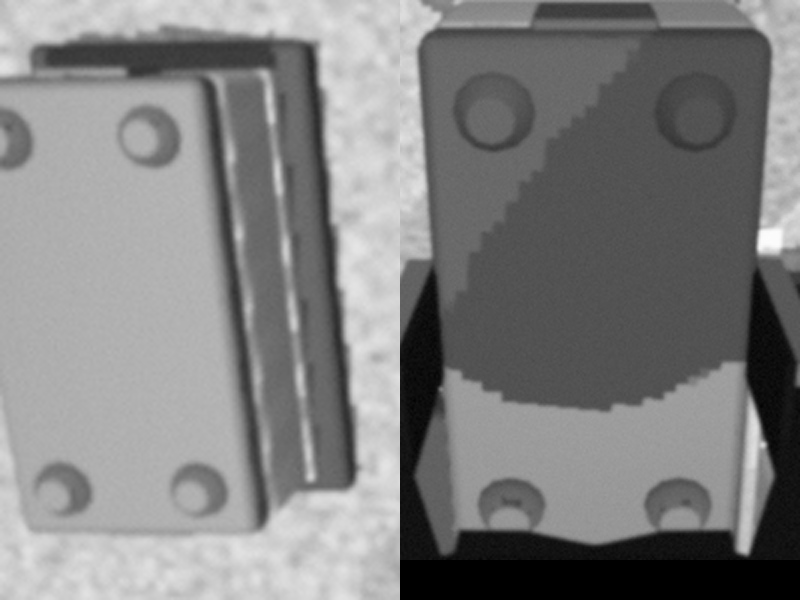

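```bash

python3 -m inch '[[0,0,0,0,-0.8,0,5],[0,0,0,0,0,0,5],[0,0,0,0,0,0,5]]'
cat >> h.py <<'E'
def lugs(q,n):
    print(n,q.mean(0).round(1),'33?',[round(np.linalg.norm(q[i]-q[i+1]),1) for i in (0,2)],'84?',[round(np.linalg.norm(q[i]-q[i+2]),1) for i in (0,1)],'ang',np.degrees(np.arctan2(*((q[2]+q[3]-q[0]-q[1])[1::-1]))).round(2))
E
python3 - <<'E'
from h import *
st()
p=cam('wrist'); save(p,'w16.png'); held(p,.05,.06,'box_1')
g=cv2.cvtColor(p['pixels'],cv2.COLOR_RGB2GRAY)
a=cv2.resize(g[100:300,60:193],None,fx=3,fy=3,interpolation=cv2.INTER_CUBIC)
b=cv2.resize(g[170:450,230:430],None,fx=2,fy=2,interpolation=cv2.INTER_CUBIC)
c=np.zeros((600,800),np.uint8); c[:560,400:]=b; c[:600,:399]=a
cv2.imwrite('pics/z16.png',c)
E
```

```text
clock: 33.05
tcp_pos: [0.4455, -0.2005, 0.1784]
orientation: [-0.0, -0.056, 0.998, 0.0]
wrist_force: [0.1, -1.1, -0.5]
finger_gap: 0.0574
t 33.05 tcp [ 0.4455 -0.2005  0.1784] x [-0.994 -0.111  0.001] z [-0.001  0.001 -1.   ] F [ 0.1 -1.1 -0.5] gap 0.057390644231088174 q [-0.59  0.17 -0.27  1.13  0.   -0.7 ]
held [ 443.9 -200.9    6.2  108.6   66.9] z 0.1935 n 37056
base 0.77 [124.3, 193.4] [ 444.7 -348.9    6.1  113.1   61. ] 0.0561 12396
```

View pics/z16.png

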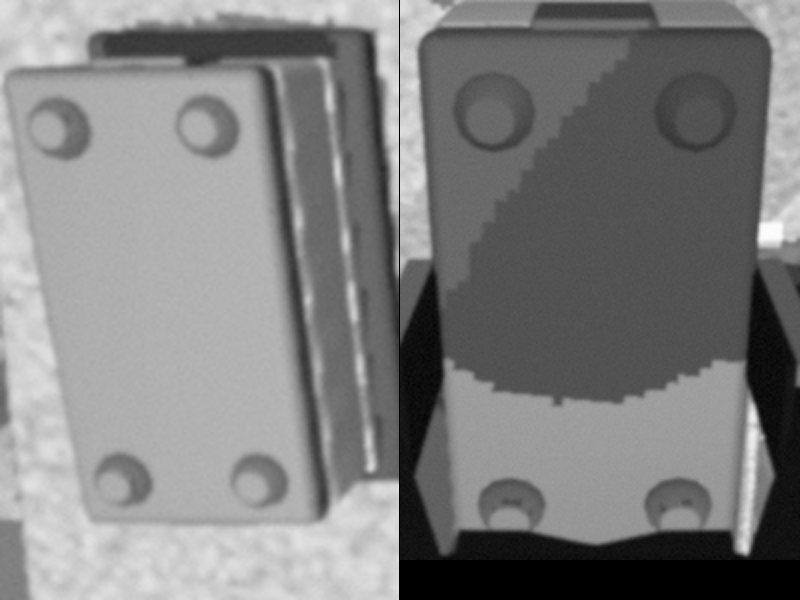

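```bash

python3 - <<'E'
from h import *
p=cam('wrist')
A=np.array([(45,128),(197,126),(114,484),(249,483)])/3+[60,100]-.33
Bq=(np.array([(491,119),(699,119),(509,521),(680,522)])-[400,0])/2+[230,170]-.25
for z in (.1965,.1985,.2005): lugs(plane(p,Bq,z)*1000,'held%g'%z)
for z in (.061,): lugs(plane(p,A,z)*1000,'st')
E
```

```text
held0.1965 [ 445.8 -200.3  196.5] 33? [np.float64(34.4), np.float64(34.5)] 84? [np.float64(84.8), np.float64(85.1)] ang 6.33
held0.1985 [ 444.5 -200.4  198.5] 33? [np.float64(33.8), np.float64(33.9)] 84? [np.float64(83.5), np.float64(83.8)] ang 6.33
held0.2005 [ 443.2 -200.6  200.5] 33? [np.float64(33.3), np.float64(33.4)] 84? [np.float64(82.1), np.float64(82.4)] ang 6.33
st [ 444.3 -349.8   61. ] 33? [np.float64(34.3), np.float64(33.3)] 84? [np.float64(83.8), np.float64(83.4)] ang 6.41
```

```bash

python3 -m inch '[[0,-0.7,0,0,0,0,5],[0.4,-3.5,0,0,0,0,5],[0.4,-3.5,0,0,0,0,5],[0.4,-3.5,0,0,0,0,5],[0.4,-3.5,0,0,0,0,5]]' 
python3 -m inch '[[0,0,3,0,0,0,5],[0,0,3,0,0,0,5],[0,0,0,0,0,0,5],[0,0,0,0,0,0,5]]' 
python3 - <<'E'
from h import *
st();go(445.6,-349.3,97,6.35)
E
```

```text
clock: 33.7
tcp_pos: [0.4457, -0.3509, 0.1779]
orientation: [-0.0, -0.055, 0.998, 0.0]
wrist_force: [0.4, 0.5, -2.5]
finger_gap: 0.0576
clock: 34.1
tcp_pos: [0.4453, -0.3488, 0.1178]
orientation: [-0.001, -0.055, 0.998, 0.001]
wrist_force: [0.9, 0.1, -0.6]
finger_gap: 0.0575
t 34.1 tcp [ 0.4453 -0.3488  0.1178] x [-0.994 -0.11   0.002] z [-0.002  0.002 -1.   ] F [ 0.9  0.1 -0.6] gap 0.057523197356782685 q [-0.81  0.36 -0.18  1.04 -0.   -0.92]
TURN first [ 0.1 -0.1 -0. ] then SHIFT cm [-0.02 -0.05  2.08] len 2.1 | q6 -0.92 t 34.1
```

```bash

python3 -m inch '[[0,0,1,0,0,0,5],[0,0,1,0,0,0,5],[0,0,0,0,0,0,5],[0,0,0,0,0,0,5]]' 
python3 -m inch '[[0,0,0.3,0,0,0,5],[0,0,0.3,0,0,0,5],[0,0,0.3,0,0,0,5],[0,0,0,0,0,0,5],[0,0,0,0,0,0,5]]' 
python3 - <<'E'
from h import *
st();go(445.6,-349.3,87,6.35)
E
```

```text
clock: 34.5
tcp_pos: [0.4457, -0.3486, 0.0981]
orientation: [-0.001, -0.055, 0.998, 0.001]
wrist_force: [0.7, -0.7, -1.5]
finger_gap: 0.0576
clock: 35.0
tcp_pos: [0.4456, -0.3488, 0.0889]
orientation: [-0.001, -0.055, 0.998, 0.001]
wrist_force: [-0.2, -0.3, -1.9]
finger_gap: 0.0579
t 35.0 tcp [ 0.4456 -0.3488  0.0889] x [-0.994 -0.11   0.001] z [-0.001  0.001 -1.   ] F [-0.2 -0.3 -1.9] gap 0.057912486599802464 q [-0.81  0.38 -0.22  0.97  0.   -0.92]
TURN first [ 0.1 -0.1 -0. ] then SHIFT cm [ 0.01 -0.05  0.19] len 0.2 | q6 -0.92 t 35.0
```

```bash

python3 -m inch '[[0,0,0.2,0,0,0,5],[0,0,0.1,0,0,0,5],[0,0,0,0,0,0,5],[0,0,0,0,0,0,5]]' 
python3 -m inch '[[0,0,0,0,0,0,6.2],[0,0,0,0,0,0,7],[0,0,0,0,0,0,8],[0,0,0,0,0,0,8.5],[0,0,0,0,0,0,8.5]]'
python3 -m inch '[[0,0,-4,0,0,0,8.5],[0,0,-4.5,0,0,0,8.5],[0,0,-4.5,0,0,0,8.5],[0,0,-3,0,0,0,8.5],[0,0,0,0,0,0,8.5]]' 
python3 - <<'E'
from h import *
st()
p=cam('wrist'); save(p,'w17.png')
look(p,'box_1',.08,.12,.3)
p=cam('top');look(p,'box_1',.035,.12,.3);look(p,'trough_1',.045,.065)
E
```

```text
clock: 35.4
tcp_pos: [0.4459, -0.3491, 0.0871]
orientation: [-0.0, -0.055, 0.998, 0.0]
wrist_force: [-1.7, 0.9, 5.2]
finger_gap: 0.0573
clock: 35.9
tcp_pos: [0.4457, -0.3488, 0.086]
orientation: [-0.0, -0.055, 0.998, 0.001]
wrist_force: [-0.5, -0.3, 0.0]
finger_gap: 0.0846
clock: 36.4
tcp_pos: [0.4477, -0.3509, 0.2514]
orientation: [0.003, -0.055, 0.998, -0.003]
wrist_force: [0.6, 0.3, 0.1]
finger_gap: 0.085
t 36.4 tcp [ 0.4477 -0.3509  0.2514] x [-0.994 -0.11  -0.005] z [ 0.005 -0.006 -1.   ] F [0.6 0.3 0.1] gap 0.08495181454152083 q [-0.81  0.29  0.06  1.34  0.   -0.92]
box_1 0.84 [330.9, 130.5] few 234
box_1 0.61 px [329. 204.] n 10959 c mm 445.0 -349.1 long 114.0 60.2 ang 6.3 z 0.1022 col [129. 124. 111.]
box_1 0.79 px [209. 249.] n 1091 c mm 594.3 378.9 long 114.7 60.2 ang 8.1 z 0.0452 col [102.  96.  88.]
box_1 0.67 px [152. 221.] n 1054 c mm 658.2 527.3 long 112.1 60.1 ang -85.6 z 0.0449 col [135.  32.  28.]
box_1 0.66 px [489. 314.] n 139 c mm 443.7 -320.8 long 106.3 5.8 ang 5.4 z 0.0431 col [71. 64. 58.]
box_1 0.58 px [508. 313.] n 1552 c mm 447.0 -348.4 long 113.5 61.3 ang 6.2 z 0.1007 col [81. 77. 70.]
trough_1 0.89 px [182. 295.] n 400 c mm 483.3 442.6 long 59.8 38.0 ang -2.5 z 0.0548 col [122. 122. 113.]
trough_1 0.73 px [227. 317.] n 394 c mm 433.2 324.7 long 59.5 37.6 ang -17.6 z 0.0548 col [127. 127. 119.]
trough_1 0.7 px [388. 237.] n 381 c mm 635.8 -63.9 long 60.4 37.5 ang -83.1 z 0.0588 col [129. 129. 120.]
trough_1 0.61 px [347. 241.] n 361 c mm 625.6 32.0 long 60.2 36.9 ang -88.1 z 0.0587 col [131. 132. 124.]
trough_1 0.38 [449.8, 203.7] few 577
```

View pics/w17.png

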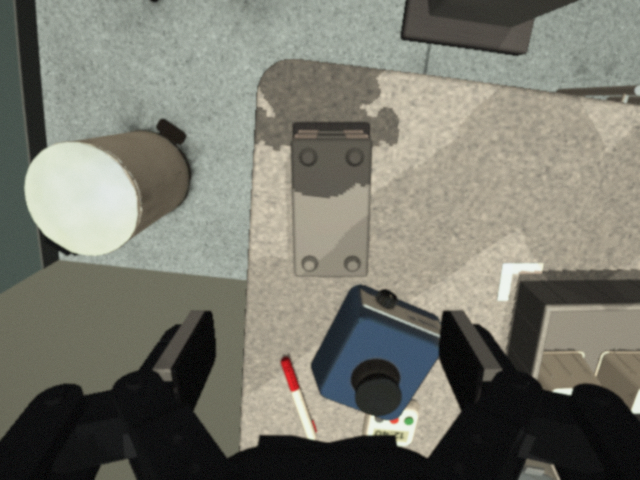

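Box two is seated with its lid at 102 mm. Next is the third box at (594,379).

```bash

python3 - <<'E'
from h import *
go(592,378,230,8)
E
```

```text
TURN first [ 0.2 -0.2 -1.7] then SHIFT cm [-24.65  69.88   1.42] len 74.1 | q6 -0.92 t 36.65
```

```bash

python3 -m inch '[[0,0,0,0,0,-1.7,8.5],[-1.55,4.4,0.1,0,0,0,8.5],[-1.55,4.4,0.1,0,0,0,8.5],[-1.55,4.4,0.1,0,0,0,8.5],[-1.55,4.4,0.1,0,0,0,8.5]]'
python3 -m inch '[[-1.55,4.4,0.1,0,0,0,8.5],[-1.55,4.4,0.1,0,0,0,8.5],[-1.55,4.4,0.1,0,0,0,8.5],[-1.55,4.4,0.1,0,0,0,8.5],[-1.55,4.4,0.1,0,0,0,8.5]]'
python3 -m inch '[[-1.55,4.4,0.1,0,0,0,8.5],[-1.55,4.4,0.1,0,0,0,8.5],[-1.55,4.4,0.1,0,0,0,8.5],[-1.55,4.4,0.1,0,0,0,8.5],[-1.55,4.4,0.1,0,0,0,8.5]]'
python3 -m inch '[[-1.5,4,0,0,0,0,8.5],[0,0,0,0,0,0,8.5],[0,0,0,0,0,0,8.5]]'
python3 - <<'E'
from h import *
st()
p=cam('wrist'); save(p,'w18.png')
look(p,'box_1',.035,.06,.3)
go(592,378,110,8)
E
```

```text
clock: 37.15
tcp_pos: [0.4823, -0.1643, 0.2412]
orientation: [-0.001, -0.07, 0.998, 0.001]
wrist_force: [1.0, 0.4, 0.7]
finger_gap: 0.0849
clock: 37.65
tcp_pos: [0.5283, 0.0645, 0.2365]
orientation: [-0.001, -0.071, 0.997, 0.001]
wrist_force: [0.5, -1.1, 0.2]
finger_gap: 0.0848
clock: 38.15
tcp_pos: [0.5743, 0.2931, 0.2314]
orientation: [-0.001, -0.071, 0.997, 0.0]
wrist_force: [1.3, -0.9, 0.6]
finger_gap: 0.0847
clock: 38.45
tcp_pos: [0.5832, 0.3337, 0.2307]
orientation: [-0.002, -0.071, 0.997, -0.0]
wrist_force: [-0.4, -0.5, -0.6]
finger_gap: 0.0851
t 38.45 tcp [0.5832 0.3337 0.2307] x [-0.99  -0.143  0.004] z [-0.004 -0.    -1.   ] F [-0.4 -0.5 -0.6] gap 0.08509444969999905 q [0.4  0.52 0.35 1.41 0.   0.26]
box_1 0.8 px [374. 214.] n 8492 c mm 592.3 380.5 long 114.3 60.4 ang 8.0 z 0.0462 col [133. 127. 113.]
box_1 0.77 px [604. 101.] n 5890 c mm 458.0 558.3 long 89.2 61.7 ang -35.4 z 0.046 col [152.  27.  24.]
box_1 0.71 px [518. 299.] n 6396 c mm 656.1 529.5 long 113.3 60.8 ang -86.8 z 0.0462 col [174.  31.  28.]
TURN first [ 0.  -0.1  0. ] then SHIFT cm [-1.49  4.43 12.19] len 13.1 | q6 0.26 t 38.55
```

View pics/w18.png

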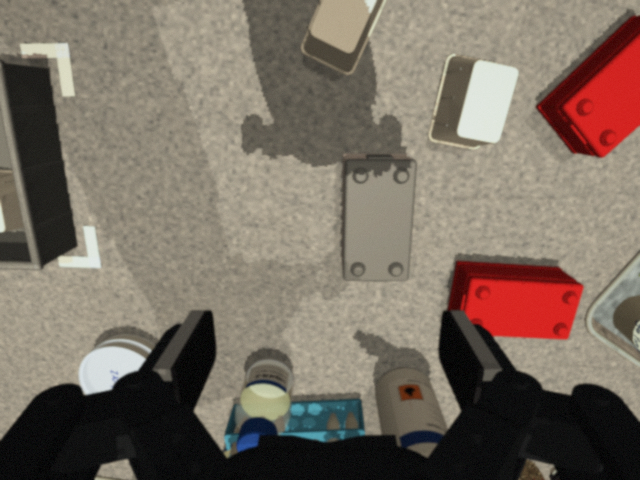

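```bash

python3 -m inch '[[-0.7,2.2,4,0,0,0,8.5],[-0.7,2.3,4,0,0,0,8.5],[0,0,4,0,0,0,8.5],[0,0,0,0,0,0,8.5]]'
python3 - <<'E'
from h import *
st();go(592,379,24,8)
E
```

```text
clock: 38.95
tcp_pos: [0.5873, 0.3764, 0.1061]
orientation: [-0.006, -0.07, 0.998, -0.002]
wrist_force: [-1.2, -0.2, -0.9]
finger_gap: 0.085
t 38.95 tcp [0.5873 0.3764 0.1061] x [-0.99  -0.139  0.012] z [-0.012 -0.004 -1.   ] F [-1.2 -0.2 -0.9] gap 0.0850002581173021 q [0.45 0.62 0.21 1.18 0.   0.32]
TURN first [-0.2 -0.7 -0. ] then SHIFT cm [-0.51  0.2   8.21] len 8.2 | q6 0.32 t 38.95
```

```bash

python3 -m inch '[[-0.3,0.2,4,0,0,0,8.5],[0,0,4,0,0,0,8.5],[0,0,0,0,0,0,8.5],[0,0,0,0,0,0,8.5]]'
python3 -m inch '[[0,0,0,0,0,0,5.5],[0,0,0,0,0,0,5],[0,0,0,0,0,0,5],[0,0,0,0,0,0,5],[0,0,0,0,0,0,5]]' 80
python3 -m inch '[[0,0,-3,0,0,0,5],[0,0,-4,0,0,0,5],[0,0,-4.5,0,0,0,5],[0,0,-4.5,0,0,0,5],[0,0,-4.5,0,0,0,5]]' 80
python3 - <<'E'
from h import *
st()
go(450,-200,220,6.3)
E
```

```text
clock: 39.35
tcp_pos: [0.5945, 0.3811, 0.0347]
orientation: [-0.0, -0.069, 0.998, 0.001]
wrist_force: [0.2, -0.0, 0.9]
finger_gap: 0.0849
clock: 39.85
tcp_pos: [0.5964, 0.3829, 0.0373]
orientation: [0.003, -0.07, 0.998, 0.002]
wrist_force: [0.1, -1.7, 8.7]
finger_gap: 0.0564
clock: 40.35
tcp_pos: [0.594, 0.3819, 0.2416]
orientation: [0.001, -0.07, 0.998, 0.001]
wrist_force: [0.4, -0.4, -1.7]
finger_gap: 0.0568
t 40.35 tcp [0.594  0.3819 0.2416] x [-0.99  -0.14  -0.002] z [ 0.001  0.002 -1.   ] F [ 0.4 -0.4 -1.7] gap 0.056782260464024285 q [0.46 0.59 0.5  1.48 0.   0.32]
TURN first [0.1 0.1 1.7] then SHIFT cm [ 20.7  -56.25   2.16] len 60.0 | q6 0.32 t 40.35
```

The grip is shallow, with the TCP 37 mm above the box's underside. I'll set it back down and regrasp deeper.

```bash

python3 -m inch '[[0,0,4.5,0,0,0,5],[0,0,4.5,0,0,0,5],[0,0,4.5,0,0,0,5],[0,0,4.5,0,0,0,5],[0,0,2,0,0,0,5]]' 
python3 -m inch '[[0,0,0,0,0,0,5],[0,0,0,0,0,0,5]]' 
python3 - <<'E'
from h import *
st(); go(594,382,38,8)
E
```

```text
clock: 40.85
tcp_pos: [0.5912, 0.3809, 0.0352]
orientation: [-0.003, -0.07, 0.998, -0.0]
wrist_force: [-34.9, -10.4, 91.9]
finger_gap: 0.057
clock: 41.05
tcp_pos: [0.5943, 0.3824, 0.0389]
orientation: [0.0, -0.07, 0.998, 0.001]
wrist_force: [0.9, 0.2, -1.0]
finger_gap: 0.0566
t 41.05 tcp [0.5943 0.3824 0.0389] x [-0.99 -0.14 -0.  ] z [ 0.     0.002 -1.   ] F [ 0.9  0.2 -1. ] gap 0.05662095405816723 q [0.46 0.67 0.13 1.04 0.   0.32]
TURN first [0.1 0.  0. ] then SHIFT cm [ 0.04 -0.03  0.09] len 0.1 | q6 0.32 t 41.05
```

```bash

python3 -m inch '[[0,0,0,0,0,0,6.5],[0,0,0,0,0,0,8.5],[0,0,0,0,0,0,8.5],[0,0,0.5,0,0,0,8.5],[0,0,0.5,0,0,0,8.5]]' 
python3 -m inch '[[0,0,0.3,0,0,0,8.5],[0,0,0,0,0,0,8.5],[0,0,0,0,0,0,8.5]]' 
python3 - <<'E'
from h import *
st(); p=cam('wrist'); save(p,'w19.png'); look(p,'box_1',.035,.06,.3)
E
```

```text
clock: 41.55
tcp_pos: [0.5942, 0.3822, 0.0277]
orientation: [-0.0, -0.07, 0.998, 0.001]
wrist_force: [-0.2, -0.5, -0.6]
finger_gap: 0.0848
clock: 41.85
tcp_pos: [0.5937, 0.382, 0.0244]
orientation: [-0.001, -0.07, 0.998, 0.0]
wrist_force: [-0.5, -0.2, 0.8]
finger_gap: 0.0845
t 41.85 tcp [0.5937 0.382  0.0244] x [-0.99  -0.14   0.001] z [-0.002  0.001 -1.   ] F [-0.5 -0.2  0.8] gap 0.08452847015175287 q [0.46 0.68 0.12 1.01 0.   0.32]
box_1 0.93 px [567. 393.] n 596 c mm 645.0 479.8 long 15.0 11.3 ang 6.0 z 0.0462 col [121.  22.  20.]
box_1 0.74 px [325. 296.] n 41978 c mm 590.1 382.5 long 107.0 60.5 ang 7.8 z 0.0462 col [98. 94. 84.]
```

View pics/w19.png

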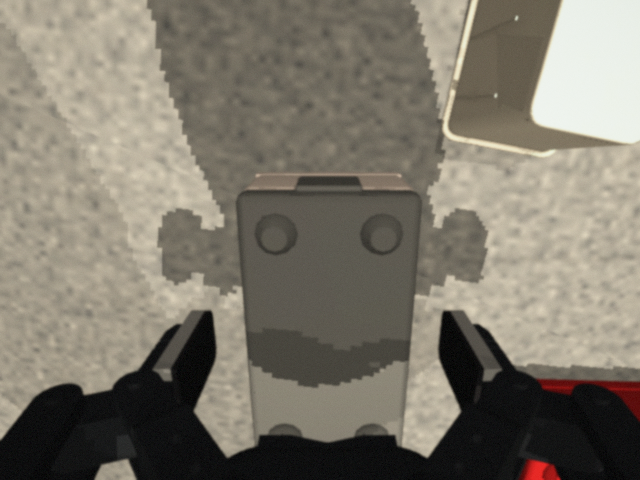

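The box stands level between the fingers. I'll grip it here.

```bash

python3 -m inch '[[0,0,0,0,0,0,5.5],[0,0,0,0,0,0,5],[0,0,0,0,0,0,5],[0,0,0,0,0,0,5],[0,0,0,0,0,0,5]]' 80
python3 -m inch '[[0,0,-3,0,0,0,5],[0,0,-4,0,0,0,5],[0,0,-4.5,0,0,0,5],[0,0,-4.5,0,0,0,5],[0,0,-4.5,0,0,0,5]]' 80
python3 -m inch '[[0,0,0,0,0,1.7,5],[0,0,0,0,0,0,5]]' 80
python3 - <<'E'
from h import *
st()
go(450,-200,220,6.3)
E
```

```text
clock: 42.45
tcp_pos: [0.5945, 0.3824, 0.0255]
orientation: [0.0, -0.07, 0.998, 0.001]
wrist_force: [-0.1, 1.4, 5.3]
finger_gap: 0.0584
clock: 42.95
tcp_pos: [0.5934, 0.3815, 0.2304]
orientation: [-0.001, -0.07, 0.998, 0.0]
wrist_force: [1.1, 1.6, -1.0]
finger_gap: 0.0581
clock: 43.15
tcp_pos: [0.5946, 0.3821, 0.2304]
orientation: [0.0, -0.055, 0.998, 0.001]
wrist_force: [-0.4, 0.4, -2.9]
finger_gap: 0.0582
t 43.15 tcp [0.5946 0.3821 0.2304] x [-0.994 -0.11  -0.001] z [ 0.001  0.002 -1.   ] F [-0.4  0.4 -2.9] gap 0.058162353320012544 q [0.46 0.59 0.47 1.45 0.   0.35]
TURN first [0.1 0.1 0. ] then SHIFT cm [ 20.76 -56.27   1.04] len 60.0 | q6 0.35 t 43.15
```

```bash

python3 -m inch '[[1.5,-4,0,0,0,0,5],[1.5,-4,0,0,0,0,5],[1.5,-4,0,0,0,0,5],[1.5,-4,0,0,0,0,5],[1.5,-4,0,0,0,0,5]]'
python3 -m inch '[[1.5,-4,0,0,0,0,5],[1.5,-4,0,0,0,0,5],[1.5,-4,0,0,0,0,5],[1.5,-4,0,0,0,0,5],[1.5,-4,0,0,0,0,5]]'
python3 -m inch '[[1.5,-4,0,0,0,0,5],[1.5,-4,0,0,0,0,5],[1.4,-4,0,0,0,0,5],[1.4,-4,0,0,0,0,5],[0,0,0,0,0,0,5]]'
python3 -m inch '[[0,0,0,0,0,0,5],[0,0,0,0,0,0,5]]'
python3 - <<'E'
from h import *
st()
p=cam('wrist'); save(p,'w20.png'); held(p,.095,.106,'box_1')
g=cv2.cvtColor(p['pixels'],cv2.COLOR_RGB2GRAY)
a=cv2.resize(g[100:300,60:193],None,fx=3,fy=3,interpolation=cv2.INTER_CUBIC)
b=cv2.resize(g[170:450,230:430],None,fx=2,fy=2,interpolation=cv2.INTER_CUBIC)
c=np.zeros((600,800),np.uint8); c[:560,400:]=b; c[:600,:399]=a
cv2.imwrite('pics/z20.png',c)
E
```

```text
clock: 43.65
tcp_pos: [0.5393, 0.1731, 0.2264]
orientation: [-0.003, -0.056, 0.998, 0.0]
wrist_force: [0.6, -1.0, -1.1]
finger_gap: 0.0581
clock: 44.15
tcp_pos: [0.4868, -0.0333, 0.2266]
orientation: [-0.003, -0.056, 0.998, 0.001]
wrist_force: [1.7, 0.2, -2.1]
finger_gap: 0.0582
clock: 44.65
tcp_pos: [0.447, -0.2013, 0.2264]
orientation: [-0.002, -0.052, 0.999, 0.001]
wrist_force: [-0.3, 0.7, -1.9]
finger_gap: 0.0581
clock: 44.85
tcp_pos: [0.4484, -0.1964, 0.2277]
orientation: [-0.002, -0.056, 0.998, 0.002]
wrist_force: [-0.3, 0.7, -1.0]
finger_gap: 0.0584
t 44.85 tcp [ 0.4484 -0.1964  0.2277] x [-0.994 -0.111  0.003] z [-0.004  0.003 -1.   ] F [-0.3  0.7 -1. ] gap 0.05841506564719126 q [-0.58  0.15 -0.17  1.25  0.   -0.69]
held [ 445.6 -196.7    5.9  105.6   67. ] z 0.2484 n 38573
base 0.59 [124.6, 187.5] [ 445.1 -348.     6.4  113.9   60.7] 0.1021 12456
```

View pics/w20.png

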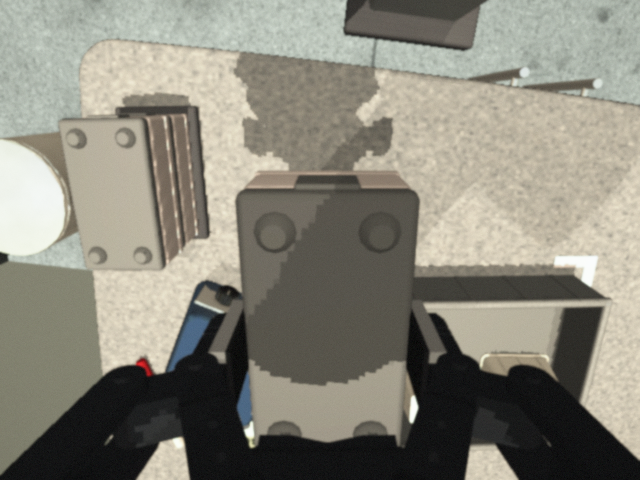

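View pics/z20.png

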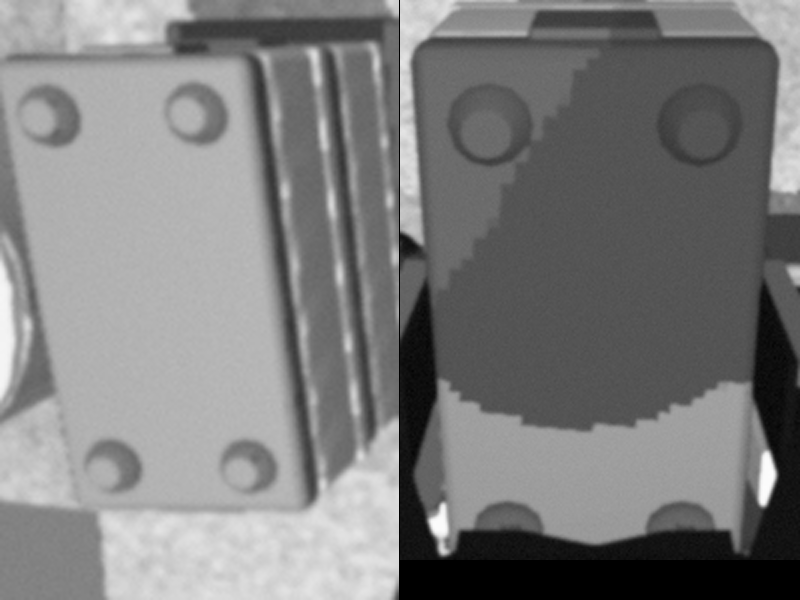

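```bash

python3 - <<'E'
from h import *
p=cam('wrist'); st()
A=np.array([(37,118),(187,115),(104,467),(239,468)])/3+[60,100]-.33
lugs(plane(p,A,.107)*1000,'st')
Bq=(np.array([(487,134),(704,134)])-[400,0])/2+[230,170]-.25
for z in (.2525,.2535,.2545):
  q=plane(p,Bq,z)*1000; e=q[1]-q[0]; u=np.array([e[1],-e[0]])/np.linalg.norm(e[:2]); u=np.array([.994,.109])
  print(z,np.linalg.norm(e),'ang',np.degrees(np.arctan2(e[0],-e[1])),(q.mean(0)[:2]+42*u).round(1))
T=tool();W=cloud(p);L=(np.c_[W,np.ones(len(W))]@np.linalg.inv(T).T)[:,:3]*1000
zt=-(.2484-T[2,3])*1000
for a,b in ((-10,10),(20,40)):
  m=(L[:,0]>a)&(L[:,0]<b)&(abs(L[:,2]-zt)<2.5)&(abs(L[:,1])<40); print(a,np.percentile(L[m,1],[.3,1,50,99,99.7]).round(1))
m=(abs(L[:,1])<20)&(abs(L[:,2]-zt)<2)&(abs(L[:,0])<80); print('front',np.percentile(L[m,0],[97,99,99.7]).round(1),'->center x', (np.percentile(L[m,0],99.7)-55).round(1))
E
```

```text
t 45.0 tcp [ 0.4492 -0.1962  0.2287] x [-0.994 -0.113  0.002] z [-0.002  0.002 -1.   ] F [ 0.2 -1.  -1.5] gap 0.05822451662927043 q [-0.58  0.15 -0.17  1.25  0.   -0.69]
st [ 446.1 -349.2  107. ] 33? [np.float64(34.4), np.float64(33.6)] 84? [np.float64(82.9), np.float64(83.2)] ang 6.46
0.2525 34.402764499516735 ang -173.58671776256335 [ 449.5 -195.7]
0.2535 34.11334969763211 ang -173.58671776256338 [ 449.2 -195.7]
0.2545 33.82393489574754 ang -173.58671776256344 [ 448.9 -195.8]
-10 [-38.8 -28.6   0.6  29.6  38.9]
20 [-28.9 -28.3   0.6  29.4  30. ]
front [53.6 54.7 55.1] ->center x 0.1
```

```bash

python3 - <<'E'
from h import *
go(445.6,-349.2,150,6.35)
E
```

```text
TURN first [ 0.1 -0.1  0.1] then SHIFT cm [  2.05 -15.16   7.87] len 17.2 | q6 -0.69 t 45.0
```

```bash

python3 -m inch '[[0.5,-3.8,0,0,0,0,5],[0.5,-3.8,0,0,0,0,5],[0.5,-3.8,0,0,0,0,5],[0.5,-3.8,0,0,0,0,5],[0,0,3,0,0,0,5]]' 
python3 -m inch '[[0,0,3,0,0,0,5],[0,0,0,0,0,0,5],[0,0,0,0,0,0,5],[0,0,0,0,0,0,5]]' 
python3 - <<'E'
from h import *
st();go(445.6,-349.2,138,6.35)
E
```

```text
clock: 45.5
tcp_pos: [0.4488, -0.3568, 0.2022]
orientation: [0.003, -0.054, 0.999, -0.004]
wrist_force: [-0.3, 0.6, -1.2]
finger_gap: 0.058
clock: 45.9
tcp_pos: [0.4471, -0.3509, 0.1708]
orientation: [0.0, -0.056, 0.998, -0.0]
wrist_force: [0.3, -0.1, -1.0]
finger_gap: 0.058
t 45.9 tcp [ 0.4471 -0.3509  0.1708] x [-0.994 -0.112 -0.001] z [ 0.001 -0.001 -1.   ] F [ 0.3 -0.1 -1. ] gap 0.057997974299328875 q [-0.81  0.32 -0.09  1.16  0.   -0.92]
TURN first [-0.   0.   0.1] then SHIFT cm [0.13 0.18 3.28] len 3.3 | q6 -0.92 t 45.9
```

```bash

python3 -m inch '[[0.1,0.2,1.5,0,0,0,5],[0,0,1.4,0,0,0,5],[0,0,0,0,0,0,5],[0,0,0,0,0,0,5]]' 
python3 - <<'E'
from h import *
st();go(445.6,-349.2,128,6.35)
E
```

```text
clock: 46.3
tcp_pos: [0.4455, -0.3492, 0.1415]
orientation: [0.0, -0.056, 0.998, -0.0]
wrist_force: [0.1, -0.3, -2.3]
finger_gap: 0.0584
t 46.3 tcp [ 0.4455 -0.3492  0.1415] x [-0.994 -0.111 -0.   ] z [ 0. -0. -1.] F [ 0.1 -0.3 -2.3] gap 0.05837010276093005 q [-0.81  0.34 -0.14  1.09  0.   -0.92]
TURN first [-0.  0.  0.] then SHIFT cm [-0.01 -0.    1.35] len 1.4 | q6 -0.92 t 46.3
```

```bash

python3 -m inch '[[0,0,0.5,0,0,0,5],[0,0,0.3,0,0,0,5],[0,0,0.2,0,0,0,5],[0,0,0.2,0,0,0,5],[0,0,0,0,0,0,5]]' 
python3 -m inch '[[0,0,0.2,0,0,0,5],[0,0,0.1,0,0,0,5],[0,0,0,0,0,0,5],[0,0,0,0,0,0,5]]' 
python3 - <<'E'
from h import *
st();go(445.6,-349.2,128,6.35)
E
```

```text
clock: 46.8
tcp_pos: [0.4446, -0.3489, 0.1277]
orientation: [-0.001, -0.055, 0.998, 0.001]
wrist_force: [0.5, -0.0, -2.4]
finger_gap: 0.058
clock: 47.2
tcp_pos: [0.4448, -0.3489, 0.1274]
orientation: [0.0, -0.055, 0.998, 0.0]
wrist_force: [-4.5, 4.4, 13.2]
finger_gap: 0.0582
t 47.2 tcp [ 0.4448 -0.3489  0.1274] x [-0.994 -0.11  -0.   ] z [ 0.  0. -1.] F [-4.5  4.4 13.2] gap 0.058171402715235535 q [-0.81  0.35 -0.17  1.06  0.   -0.92]
TURN first [ 0.  0. -0.] then SHIFT cm [-0.08 -0.03 -0.06] len 0.1 | q6 -0.92 t 47.2
```

```bash

python3 -m inch '[[0,0,0,0,0,0,6.2],[0,0,0,0,0,0,7],[0,0,0,0,0,0,8],[0,0,0,0,0,0,8.5],[0,0,0,0,0,0,8.5]]'
python3 -m inch '[[0,0,-4,0,0,0,8.5],[0,0,-4.5,0,0,0,8.5],[0,0,-4.5,0,0,0,8.5],[0,0,0,0,0,0,8.5]]' 
python3 - <<'E'
from h import *
st()
p=cam('wrist'); save(p,'w21.png')
look(p,'box_1',.12,.17,.3)
p=cam('top');look(p,'box_1',.035,.17,.3);look(p,'trough_1',.045,.065)
go(433,324.5,200,-17.3)
E
```

```text
clock: 47.7
tcp_pos: [0.4448, -0.3489, 0.1248]
orientation: [-0.001, -0.055, 0.998, 0.001]
wrist_force: [-0.0, 0.6, 0.3]
finger_gap: 0.0849
clock: 48.1
tcp_pos: [0.4472, -0.3514, 0.2619]
orientation: [0.003, -0.055, 0.998, -0.004]
wrist_force: [0.2, -0.6, 0.8]
finger_gap: 0.0852
t 48.1 tcp [ 0.4472 -0.3514  0.2619] x [-0.994 -0.11  -0.006] z [ 0.007 -0.007 -1.   ] F [ 0.2 -0.6  0.8] gap 0.0851617803509363 q [-0.81  0.29  0.08  1.36  0.   -0.92]
box_1 0.65 px [330. 215.] n 13842 c mm 443.6 -349.2 long 111.8 60.2 ang 6.2 z 0.1482 col [124. 119. 106.]
box_1 0.6 [328.4, 130.4] few 252
box_1 0.53 [332.2, 135.5] few 332
box_1 0.5 [395.5, 421.3] few 1437
box_1 0.39 [561.6, 368.8] few 2138
box_1 0.89 px [498. 313.] n 422 c mm 443.5 -320.2 long 109.6 6.0 ang 7.4 z 0.0796 col [68. 62. 56.]
box_1 0.77 px [489. 315.] n 143 c mm 443.7 -320.7 long 106.4 4.9 ang 6.0 z 0.0432 col [71. 64. 58.]
box_1 0.71 px [150. 221.] n 1061 c mm 659.0 527.3 long 112.8 61.6 ang -85.9 z 0.045 col [135.  32.  28.]
box_1 0.61 px [518. 314.] n 1506 c mm 446.3 -347.6 long 112.9 59.7 ang 6.1 z 0.1467 col [79. 74. 68.]
trough_1 0.93 px [388. 235.] n 387 c mm 635.4 -63.8 long 60.5 37.4 ang -83.2 z 0.059 col [129. 128. 120.]
trough_1 0.81 px [347. 243.] n 385 c mm 626.8 32.1 long 60.5 37.5 ang -84.7 z 0.059 col [129. 129. 121.]
trough_1 0.73 px [226. 314.] n 405 c mm 433.2 324.8 long 59.3 37.9 ang -17.1 z 0.0546 col [127. 127. 119.]
TURN first [ 0.2 -0.2 23.6] then SHIFT cm [21.09 63.92  5.34] len 67.5 | q6 -0.92 t 48.35
```

View pics/w21.png

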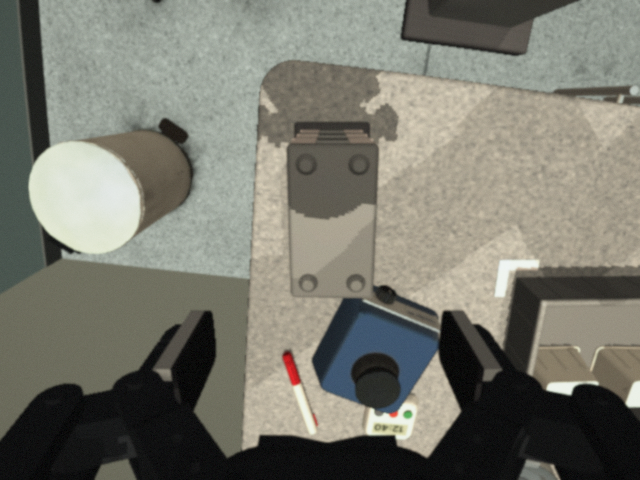

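All three boxes are seated, with the top lid at 148 mm. Now for the remaining two troughs.

```bash

python3 -m inch '[[0,0,0,0,0,7.9,8.5],[0,0,0,0,0,7.9,8.5],[0,0,0,0,0,7.8,8.5],[1.4,4.3,0,0,0,0,8.5],[1.4,4.3,0,0,0,0,8.5]]'
python3 -m inch '[[1.4,4.3,0.4,0,0,0,8.5],[1.4,4.3,0.4,0,0,0,8.5],[1.4,4.3,0.4,0,0,0,8.5],[1.4,4.3,0.4,0,0,0,8.5],[1.4,4.3,0.4,0,0,0,8.5]]'
python3 -m inch '[[1.4,4.3,0.4,0,0,0,8.5],[1.4,4.3,0.4,0,0,0,8.5],[1.4,4.3,0.4,0,0,0,8.5],[1.4,4.3,0.4,0,0,0,8.5],[1.4,4.3,0.4,0,0,0,8.5]]'
python3 -m inch '[[1.4,4.2,0.4,0,0,0,8.5],[1.4,4.2,0.4,0,0,0,8.5],[0,0,0,0,0,0,8.5],[0,0,0,0,0,0,8.5]]'
python3 - <<'E'
from h import *
st()
p=cam('wrist'); save(p,'w22.png')
look(p,'trough_1',.045,.06,.3)
go(433,324.5,110,-17.3)
E
```

```text
clock: 48.85
tcp_pos: [0.4428, -0.2579, 0.2527]
orientation: [-0.002, 0.151, 0.988, 0.002]
wrist_force: [0.1, 0.6, -0.1]
finger_gap: 0.0849
clock: 49.35
tcp_pos: [0.4393, -0.0306, 0.2338]
orientation: [-0.002, 0.15, 0.989, 0.001]
wrist_force: [0.1, 0.2, 0.3]
finger_gap: 0.0851
clock: 49.85
tcp_pos: [0.4363, 0.1952, 0.214]
orientation: [-0.002, 0.15, 0.989, -0.0]
wrist_force: [0.2, -1.3, -0.3]
finger_gap: 0.0851
clock: 50.25
tcp_pos: [0.4344, 0.2826, 0.2059]
orientation: [-0.002, 0.149, 0.989, -0.001]
wrist_force: [-0.4, 0.2, 0.2]
finger_gap: 0.085
t 50.25 tcp [0.4344 0.2826 0.2059] x [-0.956  0.294  0.004] z [-0.004 -0.001 -1.   ] F [-0.4  0.2  0.2] gap 0.08502251444653805 q [ 0.42  0.22 -0.15  1.21  0.    0.72]
trough_1 0.8 px [375. 186.] n 3838 c mm 430.6 326.3 long 60.0 37.2 ang -16.8 z 0.0561 col [170. 166. 149.]
trough_1 0.77 px [528. 202.] n 3891 c mm 480.4 443.9 long 59.6 38.4 ang -1.7 z 0.0561 col [155. 154. 140.]
trough_1 0.72 px [124. 471.] n 104 c mm 623.4 11.3 long 25.3 18.6 ang -10.6 z 0.0597 col [204. 213. 198.]
trough_1 0.66 px [106. 470.] n 28 c mm 638.1 -32.4 long 8.4 3.0 ang 10.4 z 0.0474 col [112. 103.  86.]
TURN first [-0.1 -0.2  0. ] then SHIFT cm [1.49 4.06 9.68] len 10.6 | q6 0.72 t 50.35
```

View pics/w22.png

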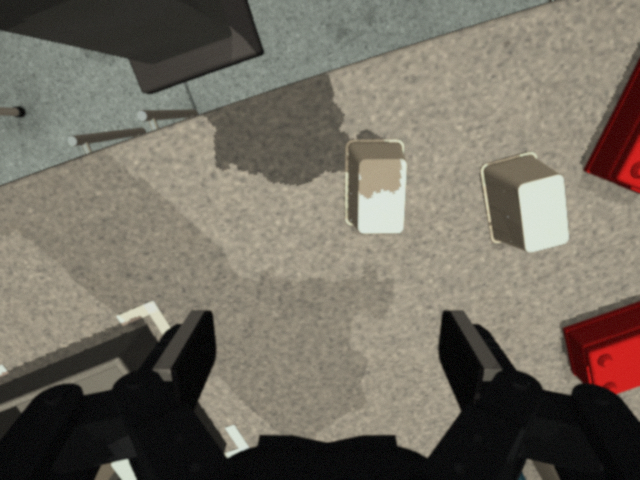

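```bash

python3 -m inch '[[0.7,2,3.2,0,0,0,8.5],[0.7,2.1,3.2,0,0,0,8.5],[0,0,3.2,0,0,0,8.5],[0,0,0,0,0,0,8.5]]'
python3 - <<'E'
from h import *
st();go(432,325,25,-17)
E
```

```text
clock: 50.75
tcp_pos: [0.4316, 0.3227, 0.1076]
orientation: [-0.004, 0.151, 0.989, -0.002]
wrist_force: [-0.5, -1.5, -0.7]
finger_gap: 0.0851
t 50.75 tcp [0.4316 0.3227 0.1076] x [-0.954  0.298  0.007] z [-0.009 -0.003 -1.   ] F [-0.5 -1.5 -0.7] gap 0.08509720919112837 q [ 0.49  0.32 -0.26  1.    0.    0.8 ]
TURN first [-0.3 -0.4 -0.4] then SHIFT cm [0.03 0.23 8.26] len 8.3 | q6 0.8 t 50.75
```

```bash

python3 -m inch '[[0,0.2,4,0,0,0,8.5],[0,0,3,0,0,0,8.5],[0,0,1.2,0,0,0,8.5],[0,0,0,0,0,0,8.5]]'
python3 -m inch '[[0,0,0,0,0,0,4],[0,0,0,0,0,0,3.5],[0,0,0,0,0,0,3.5],[0,0,0,0,0,0,3.5],[0,0,0,0,0,0,3.5]]' 60
python3 -m inch '[[0,0,-3,0,0,0,3.5],[0,0,-4,0,0,0,3.5],[0,0,-4,0,0,0,3.5],[0,0,0,0,0,0,3.5]]' 60
python3 - <<'E'
from h import *
st();go(559.1,18,140,96.8)
E
```

```text
clock: 51.15
tcp_pos: [0.4346, 0.3262, 0.0295]
orientation: [-0.002, 0.151, 0.989, -0.0]
wrist_force: [0.6, -0.0, 0.5]
finger_gap: 0.085
clock: 51.65
tcp_pos: [0.4365, 0.3283, 0.0318]
orientation: [0.001, 0.15, 0.989, 0.002]
wrist_force: [-0.8, -0.1, 6.8]
finger_gap: 0.0451
clock: 52.05
tcp_pos: [0.4385, 0.3295, 0.1464]
orientation: [0.004, 0.15, 0.989, 0.004]
wrist_force: [0.7, 0.6, -0.5]
finger_gap: 0.045
t 52.05 tcp [0.4385 0.3295 0.1464] x [-0.955  0.296 -0.006] z [ 0.009  0.006 -1.   ] F [ 0.7  0.6 -0.5] gap 0.044969985294059114 q [ 0.5   0.29 -0.19  1.07  0.    0.8 ]
TURN first [ 0.7  0.  66. ] then SHIFT cm [-32.36   8.28   0.64] len 33.4 | q6 0.8 t 52.05
```

```bash

python3 -m inch '[[0,0,0,0,0,8.4,3.5],[0,0,0,0,0,8.4,3.5],[0,0,0,0,0,8.4,3.5],[0,0,0,0,0,8.4,3.5],[0,0,0,0,0,8.4,3.5]]'
python3 -m inch '[[0,0,0,0,0,8.4,3.5],[0,0,0,0,0,8.4,3.5],[0,0,0,0,0,7.2,3.5],[0,0,0,0,0,0,3.5],[0,0,0,0,0,0,3.5]]'
python3 - <<'E'
from h import *
st();go(554.8,23.2,140,96.8)
E
```

```text
clock: 52.55
tcp_pos: [0.4349, 0.3274, 0.1398]
orientation: [-0.001, 0.497, 0.868, 0.0]
wrist_force: [-0.1, 0.8, -0.2]
finger_gap: 0.045
clock: 53.05
tcp_pos: [0.435, 0.3274, 0.1398]
orientation: [-0.001, 0.663, 0.748, 0.0]
wrist_force: [0.4, 0.5, -0.2]
finger_gap: 0.0449
t 53.05 tcp [0.435  0.3274 0.1398] x [-0.12   0.993  0.001] z [-0.001  0.001 -1.   ] F [ 0.4  0.5 -0.2] gap 0.04494162052831925 q [ 0.5   0.3  -0.2   1.07  0.    1.95]
TURN first [-0.1 -0.1  0.1] then SHIFT cm [-3.163e+01  8.300e+00 -2.000e-02] len 32.7 | q6 1.95 t 53.05
```

```bash

python3 -m inch '[[-4,1,0,0,0,0,3.5],[-4,1,0,0,0,0,3.5],[-4,1,0,0,0,0,3.5],[-4,1,0,0,0,0,3.5],[-4,1,0,0,0,0,3.5]]'
python3 -m inch '[[-4,1.1,0,0,0,0,3.5],[-4,1.1,0,0,0,0,3.5],[-3.6,1.1,0,0,0,0,3.5],[0,0,0,0,0,0,3.5],[0,0,0,0,0,0,3.5]]'
python3 - <<'E'
from h import *
st();go(554.8,23.2,70,96.8)
p=cam('wrist'); save(p,'w23.png')
E
```

```text
clock: 53.55
tcp_pos: [0.5086, 0.1332, 0.1396]
orientation: [-0.001, 0.663, 0.748, 0.0]
wrist_force: [0.4, 0.2, -1.4]
finger_gap: 0.0444
clock: 54.05
tcp_pos: [0.5546, 0.0225, 0.1391]
orientation: [-0.001, 0.665, 0.747, 0.0]
wrist_force: [0.3, -0.1, -1.2]
finger_gap: 0.045
t 54.05 tcp [0.5546 0.0225 0.1391] x [-0.117  0.993  0.002] z [-0.002  0.002 -1.   ] F [ 0.3 -0.1 -1.2] gap 0.045043553526421864 q [-0.1   0.32 -0.17  1.08  0.    1.35]
TURN first [-0.1 -0.1 -0.1] then SHIFT cm [0.07 0.03 6.91] len 6.9 | q6 1.35 t 54.05
```

View pics/w23.png

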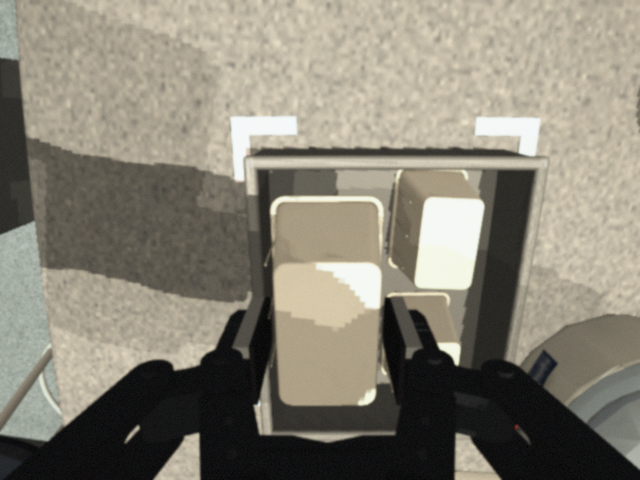

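```bash

python3 -m inch '[[0,0,3.3,0,0,0,3.5],[0,0,3.4,0,0,0,3.5],[0,0,0,0,0,0,3.5],[0,0,0,0,0,0,5.5],[0,0,0,0,0,0,6]]'
python3 -m inch '[[0,0,0,0,0,0,6],[0,0,0,0,0,0,6],[0,0,-4,0,0,0,6],[0,0,-4,0,0,0,6],[0,0,-2,0,0,0,8.5]]'
python3 - <<'E'
from h import *
st()
p=cam('wrist'); save(p,'w24.png')
go(481,443,180,-2)
E
```

```text
clock: 54.6
tcp_pos: [0.5556, 0.024, 0.0742]
orientation: [0.0, 0.664, 0.748, 0.001]
wrist_force: [-0.1, -1.3, -1.2]
finger_gap: 0.0601
clock: 55.1
tcp_pos: [0.5564, 0.0231, 0.1767]
orientation: [0.002, 0.664, 0.747, 0.002]
wrist_force: [0.3, -0.3, 1.2]
finger_gap: 0.0729
t 55.1 tcp [0.5564 0.0231 0.1767] x [-0.117  0.993  0.   ] z [ 0.005  0.001 -1.   ] F [ 0.3 -0.3  1.2] gap 0.07294264170254917 q [-0.1   0.3  -0.11  1.16  0.    1.35]
TURN first [  0.4   0.4 -81.3] then SHIFT cm [ 9.12 41.71 -0.08] len 42.7 | q6 1.35 t 55.15
```

View pics/w24.png

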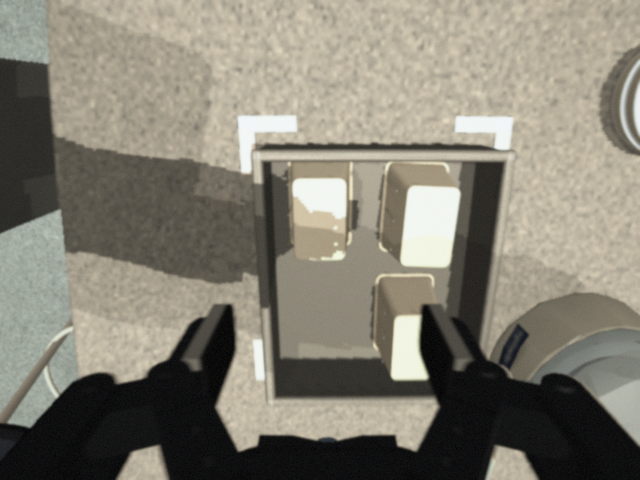

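Three troughs now stand upright in the crate. The last one is at about (482,443).

```bash

python3 -m inch '[[0,0,-1,0,0,-8.5,8.5],[0,0,-1,0,0,-8.5,8.5],[0,0,0,0,0,-8.5,8.5],[0,0,0,0,0,-8.5,8.5],[0,0,0,0,0,-8.5,8.5]]'
python3 -m inch '[[0,0,0,0,0,-8.5,8.5],[0,0,0,0,0,-8.5,8.5],[0,0,0,0,0,-8.5,8.5],[0,0,0,0,0,-8.5,8.5],[0,0,0,0,0,-5,8.5]]'
python3 - <<'E'
from h import *
st()
go(481,420,190,-2)
E
```

```text
clock: 55.65
tcp_pos: [0.5548, 0.0232, 0.193]
orientation: [-0.0, 0.345, 0.938, 0.001]
wrist_force: [0.0, -1.0, -0.5]
finger_gap: 0.0851
clock: 56.15
tcp_pos: [0.5548, 0.0232, 0.1928]
orientation: [-0.0, 0.013, 1.0, 0.001]
wrist_force: [-0.4, -1.1, 0.3]
finger_gap: 0.0846
t 56.15 tcp [0.5548 0.0232 0.1928] x [-1.     0.026  0.   ] z [-0.     0.001 -1.   ] F [-0.4 -1.1  0.3] gap 0.0846152919306134 q [-0.1   0.29 -0.08  1.2   0.   -0.08]
TURN first [ 0.1 -0.   0.5] then SHIFT cm [ 8.76 39.4   0.28] len 40.4 | q6 -0.08 t 56.15
```

```bash

python3 -m inch '[[0.9,4.1,0,0,0,0.5,8.5],[0.9,4.1,0,0,0,0,8.5],[0.9,4.1,0,0,0,0,8.5],[0.9,4.1,0,0,0,0,8.5],[0.9,4.1,0,0,0,0,8.5]]'
python3 -m inch '[[0.9,4.1,0,0,0,0,8.5],[0.9,4.1,0,0,0,0,8.5],[0.9,4.1,0,0,0,0,8.5],[0.9,4.1,0,0,0,0,8.5],[0.7,2.5,0,0,0,0,8.5]]'
python3 -m inch '[[0,0,0,0,0,0,8.5],[0,0,0,0,0,0,8.5]]'
python3 - <<'E'
from h import *
st()
p=cam('wrist'); save(p,'w25.png')
look(p,'trough_1',.045,.06,.3)
p=cam('top');look(p,'trough_1',.045,.06,.3)
go(482,443,110,-2)
E
```

```text
clock: 56.65
tcp_pos: [0.5171, 0.2313, 0.1932]
orientation: [0.0, 0.02, 1.0, 0.001]
wrist_force: [0.2, 0.2, 0.1]
finger_gap: 0.0848
clock: 57.15
tcp_pos: [0.4812, 0.4232, 0.1932]
orientation: [-0.0, 0.019, 1.0, 0.001]
wrist_force: [-0.2, 0.0, -1.2]
finger_gap: 0.085
clock: 57.35
tcp_pos: [0.4816, 0.4207, 0.1929]
orientation: [-0.0, 0.019, 1.0, 0.0]
wrist_force: [-0.7, 0.4, -0.0]
finger_gap: 0.0846
t 57.35 tcp [0.4816 0.4207 0.1929] x [-0.999  0.038  0.001] z [-0.001  0.001 -1.   ] F [-0.7  0.4 -0. ] gap 0.08461509152411771 q [0.59 0.45 0.16 1.28 0.   0.63]
trough_1 0.93 px [354. 205.] n 3939 c mm 480.9 443.7 long 59.9 37.5 ang -2.8 z 0.0561 col [184. 182. 168.]
trough_1 0.84 px [386. 239.] n 264 c mm 636.0 -63.5 long 59.4 38.4 ang -82.3 z 0.058 col [132. 132. 123.]
trough_1 0.71 px [347. 267.] n 270 c mm 551.2 28.5 long 60.0 37.0 ang -82.9 z 0.058 col [134. 135. 127.]
trough_1 0.64 px [348. 240.] n 266 c mm 626.2 31.8 long 61.4 37.1 ang -83.5 z 0.0578 col [135. 135. 126.]
trough_1 0.55 px [184. 300.] n 176 c mm 467.0 442.9 long 36.7 28.3 ang -89.3 z 0.0548 col [110. 106.  96.]
TURN first [ 0.1 -0.  -0.4] then SHIFT cm [0.12 2.37 8.32] len 8.6 | q6 0.63 t 57.55
```

View pics/w25.png

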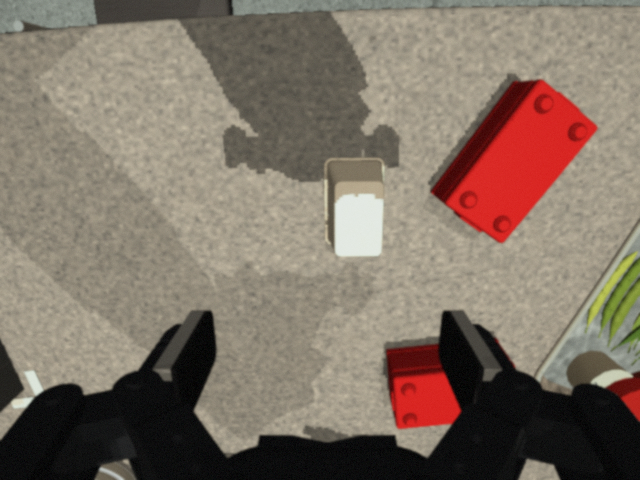

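The last trough is at column 355. A red look-alike is close to where the open finger would go, so I'll descend with the fingers at 68 mm.

```bash

python3 -m inch '[[0,1,3,0,0,0,6.8],[0,1.1,3,0,0,0,6.8],[0,0,2.2,0,0,0,6.8],[0,0,0,0,0,0,6.8]]'
python3 - <<'E'
from h import *
st();go(481.5,442.5,25,-2.5)
E
```

```text
clock: 57.95
tcp_pos: [0.481, 0.4391, 0.1073]
orientation: [-0.003, 0.02, 1.0, -0.002]
wrist_force: [-0.5, -0.3, 0.8]
finger_gap: 0.0678
t 57.95 tcp [0.481  0.4391 0.1073] x [-0.999  0.041  0.006] z [-0.007 -0.003 -1.   ] F [-0.5 -0.3  0.8] gap 0.06784304675189266 q [0.62 0.52 0.06 1.11 0.   0.66]
TURN first [-0.2 -0.4  0.2] then SHIFT cm [-0.04  0.35  8.23] len 8.2 | q6 0.66 t 57.95
```

```bash

python3 -m inch '[[0,0.15,3,0,0,0,6.8],[0,0,2,0,0,0,6.8],[0,0,0,0,0,0,6.8]]'
python3 -m inch '[[0,0,2,0,0,0,6.8],[0,0,1.2,0,0,0,6.8],[0,0,0,0,0,0,6.8]]'
python3 -m inch '[[0,0,0,0,0,0,4],[0,0,0,0,0,0,3.5],[0,0,0,0,0,0,3.5],[0,0,0,0,0,0,3.5],[0,0,0,0,0,0,3.5]]' 60
python3 -m inch '[[0,0,-3,0,0,0,3.5],[0,0,-4,0,0,0,3.5],[0,0,-4,0,0,0,3.5],[0,0,0,0,0,0,3.5]]' 60
python3 - <<'E'
from h import *
st();go(566,-70,140,96.8)
E
```

```text
clock: 58.25
tcp_pos: [0.4818, 0.4412, 0.0594]
orientation: [-0.002, 0.02, 1.0, -0.001]
wrist_force: [-1.4, -0.5, 0.4]
finger_gap: 0.0684
clock: 58.55
tcp_pos: [0.4822, 0.4422, 0.0285]
orientation: [-0.001, 0.02, 1.0, -0.0]
wrist_force: [-0.7, -0.7, 0.2]
finger_gap: 0.0679
clock: 59.05
tcp_pos: [0.4836, 0.4437, 0.0305]
orientation: [0.001, 0.02, 1.0, 0.001]
wrist_force: [0.6, 0.2, 6.6]
finger_gap: 0.045
clock: 59.45
tcp_pos: [0.4857, 0.4451, 0.1459]
orientation: [0.004, 0.02, 1.0, 0.004]
wrist_force: [1.4, 0.9, 0.6]
finger_gap: 0.0451
t 59.45 tcp [0.4857 0.4451 0.1459] x [-0.999  0.039 -0.008] z [ 0.008  0.007 -1.   ] F [1.4 0.9 0.6] gap 0.0450728467759787 q [0.62 0.5  0.12 1.18 0.   0.66]
TURN first [ 0.7  0.  80.9] then SHIFT cm [-52.1    1.88   0.59] len 52.1 | q6 0.66 t 59.45
```

```bash

python3 -m inch '[[0,0,0,0,0,8.4,3.5],[0,0,0,0,0,8.4,3.5],[0,0,0,0,0,8.4,3.5],[0,0,0,0,0,8.4,3.5],[0,0,0,0,0,8.4,3.5]]'
python3 -m inch '[[0,0,0,0,0,8.4,3.5],[0,0,0,0,0,8.4,3.5],[0,0,0,0,0,8.4,3.5],[0,0,0,0,0,8.4,3.5],[0,0,0,0,0,5.2,3.5]]'
python3 -m inch '[[-4.3,0.2,0,0,0,0,3.5],[-4.3,0.2,0,0,0,0,3.5],[-4.3,0.2,0,0,0,0,3.5],[-4.3,0.2,0,0,0,0,3.5],[-4.3,0.2,0,0,0,0,3.5]]'
python3 -m inch '[[-4.3,0.2,0,0,0,0,3.5],[-4.3,0.2,0,0,0,0,3.5],[-4.3,0.2,0,0,0,0,3.5],[-4.3,0.2,0,0,0,0,3.5],[-4.3,0.2,0,0,0,0,3.5]]'
python3 -m inch '[[-4.3,0.2,0,0,0,0,3.5],[0,0,0,0,0,0,3.5],[0,0,0,0,0,0,3.5]]'
python3 - <<'E'
from h import *
st();go(566,-70,72,96.8)
p=cam('wrist'); save(p,'w26.png')
E
```

```text
clock: 59.95
tcp_pos: [0.4823, 0.4427, 0.1381]
orientation: [-0.001, 0.38, 0.925, -0.0]
wrist_force: [-0.6, -0.0, -0.6]
finger_gap: 0.0451
clock: 60.45
tcp_pos: [0.4823, 0.4427, 0.1381]
orientation: [-0.001, 0.665, 0.747, -0.001]
wrist_force: [0.0, -0.0, -0.7]
finger_gap: 0.0447
clock: 60.95
tcp_pos: [0.5182, 0.229, 0.138]
orientation: [-0.001, 0.663, 0.749, -0.0]
wrist_force: [0.3, -0.5, -0.0]
finger_gap: 0.0448
clock: 61.45
tcp_pos: [0.5542, 0.0168, 0.1379]
orientation: [-0.001, 0.663, 0.749, 0.0]
wrist_force: [1.0, 0.9, -0.8]
finger_gap: 0.0451
clock: 61.75
tcp_pos: [0.5613, -0.0249, 0.1377]
orientation: [-0.001, 0.664, 0.748, -0.0]
wrist_force: [0.2, -0.4, -1.0]
finger_gap: 0.0451
t 61.75 tcp [ 0.5613 -0.0249  0.1377] x [-0.118  0.993  0.002] z [-0.002  0.002 -1.   ] F [ 0.2 -0.4 -1. ] gap 0.045084804891047686 q [-0.19  0.33 -0.16  1.08  0.    1.26]
TURN first [-0.1 -0.1 -0. ] then SHIFT cm [-4.54 -0.07  6.57] len 8.0 | q6 1.26 t 61.75
```

View pics/w26.png

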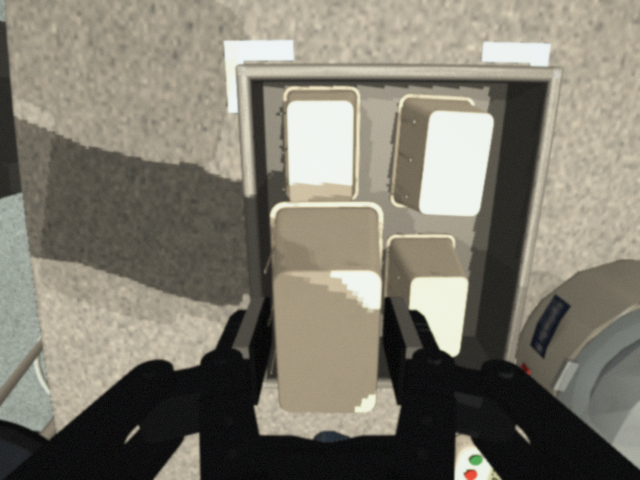

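```bash

python3 -m inch '[[-2.2,0,0,0,0,0,3.5],[-2.2,0,0,0,0,0,3.5],[0,0,0,0,0,0,3.5],[0,0,0,0,0,0,3.5]]'
python3 - <<'E'
from h import *
st();go(566,-69.5,72,96.8)
E
python3 -m inch '[[0,0,3.2,0,0,0,3.5],[0,0,3.3,0,0,0,3.5],[0,0,0,0,0,0,3.5]]'
python3 - <<'E'
from h import *
st();go(566,-69.5,72,96.8)
E
```

```text
clock: 62.2
tcp_pos: [0.5666, -0.0662, 0.138]
orientation: [-0.001, 0.663, 0.749, 0.0]
wrist_force: [-0.0, 0.2, -0.1]
finger_gap: 0.0452
t 62.2 tcp [ 0.5666 -0.0662  0.138 ] x [-0.122  0.993  0.002] z [-0.002  0.002 -1.   ] F [-0.   0.2 -0.1] gap 0.045186205029793564 q [-0.26  0.35 -0.14  1.09  0.    1.19]
TURN first [-0.1 -0.1  0.2] then SHIFT cm [-0.32 -0.1   6.6 ] len 6.6 | q6 1.19 t 62.2
clock: 62.5
tcp_pos: [0.563, -0.0648, 0.0691]
orientation: [-0.005, 0.662, 0.749, -0.002]
wrist_force: [-1.0, -0.3, -0.7]
finger_gap: 0.0449
t 62.5 tcp [ 0.563  -0.0648  0.0691] x [-0.123  0.992  0.005] z [-0.009  0.004 -1.   ] F [-1.  -0.3 -0.7] gap 0.04486204466054139 q [-0.26  0.4  -0.24  0.94  0.    1.19]
TURN first [-0.5 -0.3  0.3] then SHIFT cm [-0.5   0.24 -0.29] len 0.6 | q6 1.19 t 62.5
```

```bash

python3 -m inch '[[0,0,0,0,0,0,3.5],[0,0,0,0,0,0,5.5],[0,0,0,0,0,0,6],[0,0,0,0,0,0,6],[0,0,0,0,0,0,6]]'
python3 -m inch '[[0,0,-3,0,0,0,6],[0,0,-4,0,0,0,6],[0,0,-4,0,0,0,6],[0,0,-4,0,0,0,6],[0,0,0,0,0,0,8.5]]'
python3 - <<'E'
from h import *
st()
p=cam('wrist'); save(p,'w27.png')
look(p,'crate',.05,.07)
p=cam('top');look(p,'trough_1',.04,.08,.3)
E
```

```text
clock: 63.0
tcp_pos: [0.5675, -0.0677, 0.0742]
orientation: [-0.0, 0.663, 0.749, 0.0]
wrist_force: [-0.4, -0.1, 0.3]
finger_gap: 0.0597
clock: 63.5
tcp_pos: [0.5702, -0.0687, 0.23]
orientation: [0.004, 0.663, 0.749, 0.003]
wrist_force: [0.7, -0.4, -0.8]
finger_gap: 0.073
t 63.5 tcp [ 0.5702 -0.0687  0.23  ] x [-0.121  0.993 -0.003] z [ 0.01  -0.002 -1.   ] F [ 0.7 -0.4 -0.8] gap 0.07303859432381288 q [-0.26  0.3   0.03  1.29  0.    1.19]
crate 0.6 px [368. 139.] n 10135 c mm 599.2 -19.8 long 204.2 175.0 ang -83.2 z 0.0598 col [119. 115. 103.]
trough_1 0.87 px [346. 271.] n 386 c mm 550.1 28.9 long 61.6 36.5 ang -84.2 z 0.0586 col [128. 129. 122.]
trough_1 0.8 px [383. 236.] n 333 c mm 635.1 -59.2 long 51.7 37.7 ang -84.1 z 0.0586 col [122. 122. 110.]
trough_1 0.79 px [344. 241.] n 404 c mm 625.5 32.3 long 61.0 40.8 ang -84.8 z 0.0589 col [127. 128. 119.]
```

View pics/w27.png

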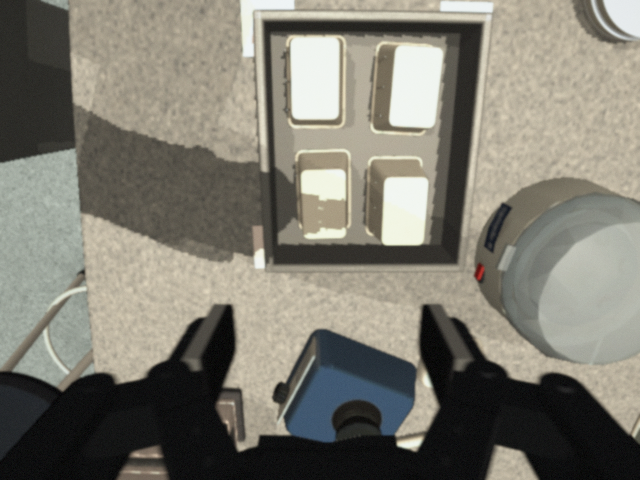

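All four troughs stand in the crate. I'll back the arm off and make a final check.

```bash

python3 -m inch '[[4.5,0,-0.5,0,0,0,8.5],[4.5,0,-0.5,0,0,0,8.5],[4.5,0,0,0,0,0,8.5],[4.5,0,0,0,0,0,8.5],[4.5,0,0,0,0,0,8.5]]'
python3 -m inch '[[4.5,0,0,0,0,0,8.5],[4.5,-2,0,0,0,0,8.5],[4.5,-2,0,0,0,0,8.5],[4,-2,0,0,0,0,8.5],[0,0,0,0,0,0,8.5]]'
python3 - <<'E'
from h import *
st()
p=cam('top'); save(p,'t9.png')
look(p,'trough_1',.04,.08,.3);look(p,'crate',.05,.07);look(p,'box_1',.13,.16,.3)
for n in ['timer','dishes','marker']:
  for d in silhouettes(p,n)[:1]: print(n,d['confidence'],d['location'],plane(p,[d['location']],.02))
p=cam('scene'); save(p,'s9.png')
look(p,'box_1',.02,.16,.3)
E
```

```text
clock: 64.2
tcp_pos: [0.5386, 0.157, 0.2317]
orientation: [-0.002, 0.663, 0.748, -0.001]
wrist_force: [0.2, 1.4, -0.3]
finger_gap: 0.0851
clock: 64.7
tcp_pos: [0.455, 0.3256, 0.2319]
orientation: [-0.002, 0.66, 0.751, -0.001]
wrist_force: [0.3, -0.3, -0.3]
finger_gap: 0.0851
t 64.7 tcp [0.455  0.3256 0.2319] x [-0.128  0.992  0.001] z [-0.005  0.001 -1.   ] F [ 0.3 -0.3 -0.3] gap 0.08510281382397351 q [0.48 0.29 0.01 1.3  0.   1.92]
trough_1 0.96 px [346. 269.] n 398 c mm 551.2 29.1 long 61.3 37.8 ang -82.2 z 0.0589 col [135. 136. 128.]
trough_1 0.84 px [348. 243.] n 403 c mm 625.6 31.8 long 61.9 39.9 ang -84.1 z 0.0589 col [133. 133. 125.]
trough_1 0.81 px [384. 235.] n 397 c mm 635.5 -62.8 long 60.0 38.4 ang -84.1 z 0.059 col [132. 132. 123.]
trough_1 0.6 px [386. 264.] n 405 c mm 567.5 -65.7 long 60.2 41.0 ang -83.0 z 0.0589 col [135. 135. 127.]
crate 0.75 px [369. 249.] n 897 c mm 600.8 -21.1 long 204.0 174.1 ang -83.3 z 0.0588 col [97. 92. 84.]
crate 0.68 [339.8, 291.7] few 508
box_1 0.96 px [519. 312.] n 1511 c mm 446.6 -348.2 long 113.5 61.9 ang 6.7 z 0.1471 col [96. 90. 83.]
box_1 0.8 [155.7, 220.8] few 1030
box_1 0.7 [489.1, 315.8] few 286
box_1 0.67 [497.1, 313.0] few 412
dishes 0.86 [304.9, 171.8] [[0.80551814 0.14463605 0.02      ]]
marker 0.67 [494.8, 206.8] [[ 0.7210385  -0.35047459  0.02      ]]
box_1 0.84 px [435. 206.] n 202 c mm 434.2 -320.5 long 118.4 41.9 ang 22.6 z 0.0366 col [154. 138. 123.]
box_1 0.77 px [205. 321.] n 811 c mm 655.7 530.9 long 114.4 65.0 ang -85.7 z 0.045 col [213.  38.  33.]
box_1 0.63 px [240. 375.] n 917 c mm 447.1 565.8 long 117.9 61.1 ang -36.4 z 0.046 col [226.  49.  42.]
box_1 0.58 px [444. 203.] n 72 c mm 408.4 -324.6 long 50.0 25.4 ang 22.5 z 0.068 col [168. 150. 134.]
```

View pics/t9.png

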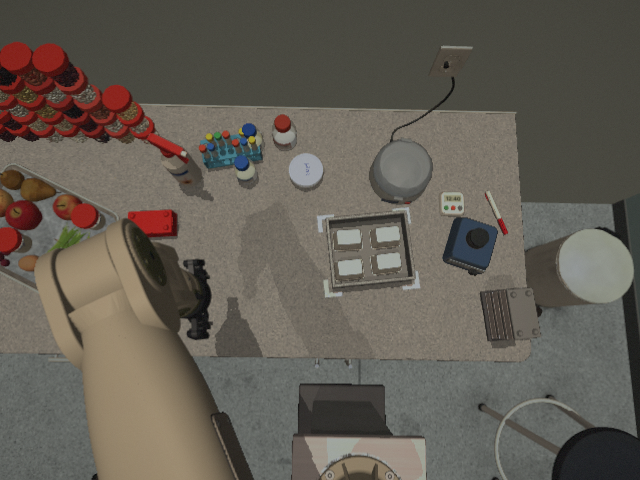

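View pics/s9.png

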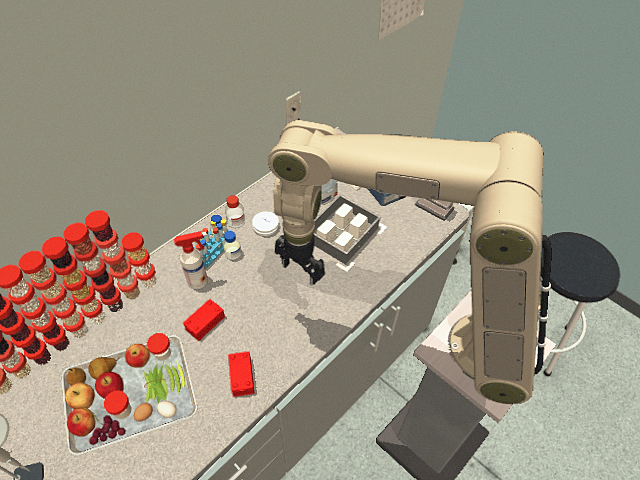

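The top view shows the crate inside the marks at (369,249) with four troughs in it. The pile of three boxes is on the base at (510,315), no trough is left elsewhere, and the timer, dishes and marker look unmoved.

```bash
python3 -c "
from workcell import workorder
print(workorder.hand_in())"
```

```text
the job is handed in; nothing more can be done
None
```

The job is done and handed in after about 65 s of robot time. It gave no verdict, so what follows rests on my own last camera checks.

- **Crate:** I slid it along the worktop by gripping one wall. It stands about 1 mm from the bay's middle and in line to within 0.2°. All four troughs stand upright inside it.
- **Boxes:** All three are stacked on the base. Lid heights of 56, 102 and 148 mm, measured as each was placed, mean every box is fully seated. The pile is within about 1–2 mm and 0.5° of the base's centre and axis.
- **Left alone:** The dishes and marker measured within 4 mm and about 9 mm of where they started, which is within the network's own scatter. The network did not find the timer in the last picture, but by eye it had not moved. The red look-alikes were not touched.
- **Hiccups:**
  - The third box was first gripped too shallowly, so I put it back down and regrasped it. That set-down peaked at about 98 N at the wrist, under the 120 N limit.
  - The top and wrist cameras differed by about 2 mm, so I placed each box relative to the pile using the same wrist picture.

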